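Load the soak basket, fit its hold-down plate and shut the hasp

TASK

Get the used reptile gear ready for the dip tank: put every blue dish and every grey hide on the bench into the steel soak basket, each lying flat on its floor and none on top of another. Then lower the white hold-down plate over the basket's two locating pins, staple towards the hasp, until it rests flush on the rim all round, and swing the hasp down over the staple until it lies fully shut. Leave the clean white dishes and the jar where they stand.

Things in the scene. Friction and masses are not known exactly. Their poses are not given: they have to be found in the camera images.
- basket: Stainless soak basket, open on top, fixed to the bench (place and yaw vary). Inside 192 mm (x) by 290 mm (y), walls 4 mm; inner floor 12 mm and rim 70 mm above the bench. 22 mm flanges level with the rim at both y ends carry the pins; the hasp is hinged mid +x side. Origin: centre of its underside on the bench; x points away from the robot at yaw 0, z up.
- rim (a point): Point of the basket on its middle axis at rim height (70 mm above the bench); axes as the basket's.
- pin_a (a point): Foot of a brass locating pin, at rim height, at basket (x, y) = (+60, +157) mm. Pin: diameter 10 mm, 24 mm tall, its top 10 mm tapering to 4 mm.
- pin_b (a point): Foot of the other, equal pin, at rim height, at basket (x, y) = (-60, -157) mm.
- catch (a point): Point of the basket frame where the plate's staple point (staple) lies when the plate is home: 56 mm along basket +x, 76 mm above the bench.
- hasp_hinge (a point): Hinge axis of the hasp, at the middle: 116 mm along basket +x, 79 mm above the bench. The axis runs along basket y.
- hasp (a joint): Hasp angle, rad: 0 = shut, level over the plate, pointing to basket -x; 1.57 = upright; 2.1 = leaning back, away from the robot. Steel strap 48 mm wide, 4 mm thick, 86 mm long from the hinge, red 8 mm lip at its end, slot 24 x 30 mm centred 60 mm from the hinge for the staple. Stiff hinge (0.06 N m, about 1 N at the tip): stays where it is left. Shut, it lies 1 mm over the plate.
- hasp_tip (a point): Point on the hasp's outer face (the upper one when shut), 79 mm from the hinge, just inside the red lip.
- plate: White plastic hold-down plate, 200 (x) by 338 (y) by 6 mm, 0.45 kg, at first flat on the bench to the robot's left. Two 13 mm through holes at (x, y) = (+60, +157) and (-60, -157) mm, a bar handle, a steel staple. Goes on with its +x along the basket's +x; home, its origin lies at rim. Origin: centre of its underside; z up.
- handle (a point): Centre of the plate's black bar handle, 46 mm above the plate's underside; axes as the plate's. The bar runs along y: 124 mm long, 14 mm thick (x), 16 mm high, on two posts 100 mm apart.
- staple (a point): Foot of the staple, on the plate's upper face, 56 mm along plate +x from its middle. The loop is 21 mm wide (y), 5 mm thick and stands 17 mm proud.
- dish1: Used feeding dish: blue glazed, round, straight-sided, open at the top, outer diameter 60 mm, height 30 mm, wall 5 mm, 0.12 kg. Origin: centre of its underside; z up out of its mouth. May be absent.
- dish2: Used feeding dish: blue glazed, round, straight-sided, open at the top, outer diameter 60 mm, height 30 mm, wall 5 mm, 0.12 kg. Origin: centre of its underside; z up out of its mouth. May be absent.
- dish3: Used feeding dish: blue glazed, round, straight-sided, open at the top, outer diameter 60 mm, height 30 mm, wall 5 mm, 0.12 kg. Origin: centre of its underside; z up out of its mouth. May be absent.
- hide1: Used hide (small lizard cave): grey plastic, hollow block open underneath, 90 mm long (x), 56 mm wide (y; upright flat sides, the way to grasp it), 44 mm high (sides 38 mm, then a 72 x 40 mm cap), entrance at -x, about 0.07 kg. Origin: centre of its underside; z up. May be absent.
- hide2: Used hide (small lizard cave): grey plastic, hollow block open underneath, 90 mm long (x), 56 mm wide (y; upright flat sides, the way to grasp it), 44 mm high (sides 38 mm, then a 72 x 40 mm cap), entrance at -x, about 0.07 kg. Origin: centre of its underside; z up. May be absent.
- hide3: Used hide (small lizard cave): grey plastic, hollow block open underneath, 90 mm long (x), 56 mm wide (y; upright flat sides, the way to grasp it), 44 mm high (sides 38 mm, then a 72 x 40 mm cap), entrance at -x, about 0.07 kg. Origin: centre of its underside; z up. May be absent.
- clean_big: Clean white ceramic dish, diameter 100 mm, 32 mm high; a smaller one nests in it. Leave alone. Origin: centre of its underside.
- clean_small: Clean white ceramic dish, diameter 80 mm, 36 mm high, nested in the larger one. Leave alone. Origin: centre of its underside.
- jar: Clear glass jar with steel twist cap, diameter 66 mm, 90 mm high. Leave alone. Origin: centre of its underside.
Things that resemble listed ones, but are neither listed nor needed, are in the scene too. What is shaped like the hide1 but pink or purple is not meant.

How it is judged:
By the outcome, as a careful person would: the job done as asked, in the order asked, and still so for the second after the job is handed in, with the robot touching nothing.
Of dish1, dish2, dish3, hide1, hide2, hide3 only 4 to 6 are there at a start; the rules pass over those that are not, and their reading is None.
At some moment in a run one of dish1, dish2, dish3 may be knocked a few centimetres aside while the robot is not near it.
Once in a run the grip may slacken for a moment while it holds something.
It also fails if it takes over 208 s, if anything falls off the work surface, if the arm or the gripper's body presses on something with over 40 N, if the wrist force passes 120 N, or if a joint passes its speed limit or range.

ROBOT

A 6-joint arm with a two-finger parallel gripper is mounted at the origin on the work surface. World frame = base frame: x ahead of the robot, y to its left, z up, the work surface at z = 0. Lengths are in mm, angles in degrees, forces in N, time in s.
With the tool pointing down it reaches from about 350 to 850 mm from the base axis. Payload 8.1 kg.
Tool frame: the origin (TCP) lies on the centre line of the jaws, within the pads' length; the fingertips stand 14 mm ahead of it and the grasp point (between the pads) lies 5 mm behind it; z points along the fingers, y is the line along which they close (so a half turn about z gives the same grasp; the last joint's range is limited). The gripper opens to 85 mm and grips with 20 to 120 N. Pads are 22 mm wide; open, the fingers measure 114 mm over their backs; the gripper's body (76 mm by 85 mm) begins 54 mm behind the grasp point. The pads swing forward as they close: fully open they stand 13 mm farther back than shut.
Start: joints at [-68.549, 7.471, 85.268, -0, 87.261, -4.893], TCP at [266.281, -537.68, 245.292] pointing down, gripper open.
Joint ranges: [-169.43, 169.43], [-51.17, 129.36], [1.28, 143.12], [-76.62, 256.62], [0, 156.53], [-152.29, 152.29]. Speed limits (degrees/s): [136.94, 136.94, 159.86, 180, 180, 180].

INTERFACE

Orientations are given as [roll, pitch, yaw] about the fixed x, y, z axes, in that order (R = Rz(yaw) Ry(pitch) Rx(roll)).
In Python, from bench import sense, snapshot, camera_info, hand_in gives the robot as it stands. The module is installed in compiled form; this text tells all that it offers.
- The arm moves only by the tool apply_moves, never from a script. Its argument "deltas" is a list of rows, each a list of 7 numbers: the shift along the tool's x, y, z scaled (see below), then the turn, a rotation vector about the tool's x, y, z scaled (see below), then the opening, from 0 (shut) to 1 (fully open). In form: [[dx, dy, dz, ax, ay, az, claw], ...]. A call has 1 to 8 rows; each row shifts and turns the commanded pose from where the row before left it, along the tool's axes as they then stand; what a row does not reach is not made up. The controller multiplies each number of a shift by 0.03 m and each number of a turn by 0.08 rad. A row lasts 1/8 s, in which the tool goes at most 62.5 mm and 10.7 degrees, less where a joint would pass 70% of its speed; a pose out of reach is approached as far as the arm can. A call with a number of a shift or a turn outside -1 to 1 is refused whole. A call with a gripper value outside its range is refused whole. The fingers move at their own pace and stop on an object; "grip_force" is the grip in N (left out, the last holds). Time passes only in rows, so rows that do not move let the fingers close. It gives the time, the measured TCP pose, the force, the opening and the grip force at its end, in the units of the state.
- sense(): the state, without advancing time (a new reading comes with each control period).
- snapshot(name): name is "side" or "top"; returns the picture (480x640x3 uint8, red, green, blue); there is no depth.
- camera_info(name): a dict with "vertical_fov" (degrees; the focal length in pixels is half the picture's height over the tangent of half this angle, whatever the lens; pixels are square), "cx", "cy" (the principal point, pixels), "k1" (the pictures are not rectified: a ray, as slopes to the right and down, at radius r is drawn at 1 + k1 r^2 times it, then the intrinsics apply), "origin" and "rotation" of the camera in the world. Camera axes: x right, y up, looking along -z (the intrinsics and any distortion apply to the point x, -y, -z); pixel columns grow to the right and rows downward; lengths in mm; the calibration is good to about 2 mm. A picture is of the moment at which its call begins. camera_info takes no time and is no camera call.
- hand_in(): hands the job in; it is judged then, once.
The state is a dict: "time": time; "joint_pos": joint angles; "qd": joint speeds; "joint_efforts": joint torques, N m; "tool_pos": TCP position; "tcp_rot": TCP orientation; "ft_force": force on the tool from outside, world axes, zero at the start; "wrist_torque": the same for the moment, N m; "finger_gap": finger opening in mm; "grip_force": force on a finger pad.
Only numpy, scipy, OpenCV 4.12 (cv2) and the standard library are available. Lean on these libraries where they do the work, as an engineer would, in place of code of your own. Each camera call takes 0.05 s, during which the arm holds its last target. There are 200 camera calls.

## Working session

There is one attempt and no reset: what is moved stays moved. The work goes in short steps, Python scripts to look and compute and a tool call to move; the robot and the scene stay as the last step left them, time stands still between calls to the robot, and variables do not carry over. Pictures are saved under pics/ and viewed, at most 14 in all, crops included, and the job is handed in when it is done.

Besides the shell and the picture viewer there is one more tool, called after "Request:" by a JSON object that holds its "op" and its "data". apply_moves: Moves the arm, as the interface text tells. Its arguments: {"type":"object","properties":{"deltas":{"type":"array"},"grip_force":{"type":"number"}},"required":["deltas"]}

```bash
mkdir -p pics; ls
python3 - <<'E'
from bench import *
import cv2
print(sense())
for n in("side","top"):
    print(n,camera_info(n)); cv2.imwrite(f"pics/{n}0.png",snapshot(n)[:,:,::-1])
E
```

```text
pics
{'time': 0.0, 'joint_pos': array([-6.85469467e+01,  7.51617359e+00,  8.53316978e+01, -4.71939299e-04,
        8.72596690e+01, -4.89256951e+00]), 'qd': array([ 0.03561157,  0.04095657,  0.04606394, -0.03761503,  0.07080819,
        0.01574783]), 'joint_efforts': array([ 2.02849435e-03, -5.69381011e+01, -5.00565863e+01, -1.77361017e-04,
        1.46279018e-02, -4.44732848e-06]), 'tool_pos': array([ 266.09778403, -537.17242048,  244.21010555]), 'tcp_rot': array([-1.79892811e+02, -8.70223172e-03,  2.63456376e+01]), 'ft_force': array([ 1.12043102, -0.41684287, -0.99552489]), 'wrist_torque': array([0.01041216, 0.02796243, 0.01550699]), 'grip_force': 0.0, 'finger_gap': 85.31333431159929}
side {'vertical_fov': 46.81216196958103, 'cx': 321.0977950503312, 'cy': 238.4338967760433, 'k1': 0.04635200009811369, 'origin': array([ -264.70036129, -1242.93991798,   925.52519798]), 'rotation': array([ 58.91034557,   1.35901813, -33.01549724])}
top {'vertical_fov': 47.34236142423583, 'cx': 320.9306144216659, 'cy': 245.36612420237662, 'k1': 0.0022152234184690802, 'origin': array([ 243.49637994,  -79.05900691, 1558.89793695]), 'rotation': array([  9.40947657,   0.19588145, -89.26932297])}
```

View pics/top0.png

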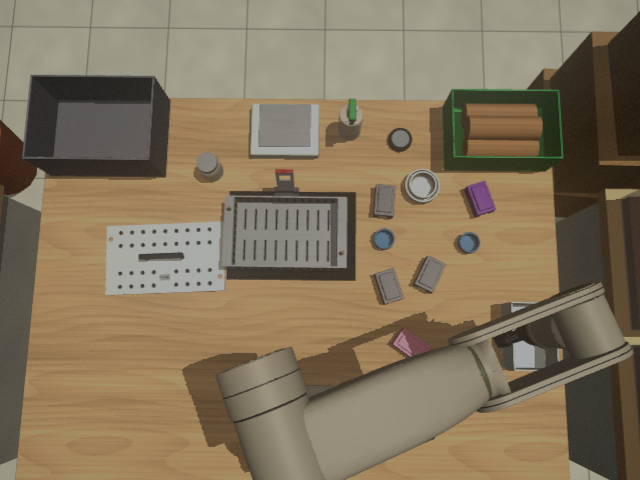

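View pics/side0.png

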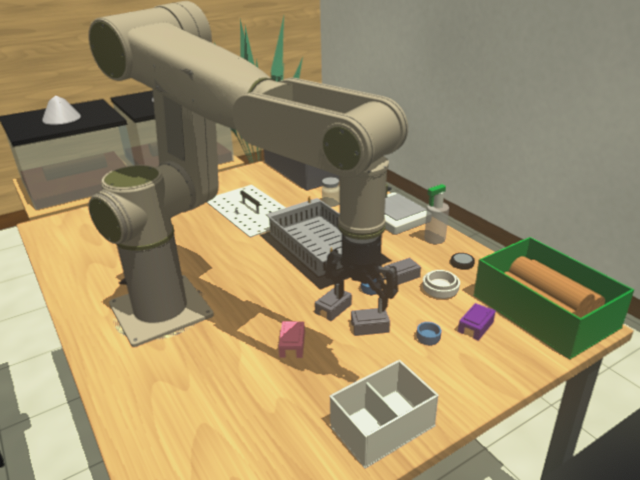

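Top view candidates:
- **Blue dishes:** (384,239) and (468,243).
- **Grey hides:** (385,200), (389,286) and (430,274).
- **Look-alikes:** purple (480,198) and pink (410,345) hides, black cap (400,139), and white dishes (422,186).

The plate's staple is at (165,277) on the robot side, so the plate needs about a 180° turn. The arm may be hiding another dish.

```bash
cat > h.py <<'E'
import numpy as np, cv2
from bench import *
from scipy.spatial.transform import Rotation as Ro
class Cam:
    def __init__(s,n):
        c=camera_info(n); s.f=240/np.tan(np.radians(c["vertical_fov"]/2)); s.c=c
        s.o=np.array(c["origin"]); s.R=Ro.from_euler("xyz",c["rotation"],degrees=True).as_matrix()
    def ray(s,u,v):
        d=np.array([(u-s.c["cx"])/s.f,(v-s.c["cy"])/s.f]); p=d.copy()
        for _ in range(20): p=d/(1+s.c["k1"]*(p@p))
        r=s.R@np.array([p[0],-p[1],-1]); return r/np.linalg.norm(r)
    def onz(s,u,v,z):
        r=s.ray(u,v); return s.o+r*(z-s.o[2])/r[2]
    def proj(s,P):
        q=s.R.T@(np.array(P,float)-s.o); p=np.array([q[0],-q[1]])/-q[2]; p=p*(1+s.c["k1"]*(p@p))
        return p*s.f+[s.c["cx"],s.c["cy"]]
T,S=Cam("top"),Cam("side")
def tri(ut,us):
    a,b=T.ray(*ut),S.ray(*us)
    t=np.linalg.lstsq(np.c_[a,-b],S.o-T.o,rcond=None)[0]
    p,q=T.o+a*t[0],S.o+b*t[1]; return (p+q)/2,np.linalg.norm(p-q)
def blobs(m,lo=60,hi=4000):
    m=cv2.morphologyEx(m.astype(np.uint8),cv2.MORPH_OPEN,np.ones((2,2)))
    n,l,st,c=cv2.connectedComponentsWithStats(m)
    out=[]
    for i in range(1,n):
        if lo<st[i,4]<hi:
            r=cv2.minAreaRect(np.argwhere(l==i)[:,::-1].astype(np.float32))
            out.append((c[i].round(1),int(st[i,4]),np.round(r[1],1),round(r[2],1)))
    return out
def hsv(im): return cv2.cvtColor(im,cv2.COLOR_RGB2HSV).astype(int)
def blue(im): h=hsv(im); return (h[...,0]>95)&(h[...,0]<125)&(h[...,1]>90)&(h[...,2]>40)
def grey(im): h=hsv(im); return (h[...,1]<50)&(h[...,2]>50)&(h[...,2]<150)
def crop(im,x0,y0,w,h,k,name): cv2.imwrite(name,cv2.resize(im[y0:y0+h,x0:x0+w],None,fx=k,fy=k,interpolation=cv2.INTER_CUBIC)[:,:,::-1])
E
python3 - <<'E'
from h import *
ims={n:cv2.imread(f"pics/{n}0.png")[:,:,::-1].copy() for n in("top","side")}
for n in ims:
    im=ims[n]
    print(n,"blue"); [print(*b,(T if n=="top" else S).onz(*b[0],30).round(0)) for b in blobs(blue(im),30,600)]
    print("grey"); [print(*b,(T if n=="top" else S).onz(*b[0],40).round(0)) for b in blobs(grey(im),100,1500)]
a=ims["top"][150:320,340:520]; b=ims["side"][250:370,260:500]
c=np.vstack([cv2.resize(a,(390,368)),]); d=cv2.resize(b,(400,200)); 
C=np.zeros((368,800,3),np.uint8); C[:,:390]=c; C[:200,400:]=d
cv2.imwrite("pics/c1.png",C[:,:,::-1])
p=ims["top"][165:305,95:365]; cv2.imwrite("pics/c2.png",cv2.resize(p,None,fx=2.9,fy=2.9,interpolation=cv2.INTER_CUBIC)[:,:,::-1])
E
```

```text
top blue
grey
[248.7  40.2] 371 [66.4 82.9] 35.9 [1116.  154.   40.]
[336.4  39. ] 418 [71.5 99.7] 46.2 [1123. -109.   40.]
[404.3  43.7] 224 [96.  2.] 90.0 [1110. -312.   40.]
[477.   37.1] 413 [84.9 64.9] 43.1 [1133. -530.   40.]
[559.   30.8] 336 [50.3 47.8] 41.1 [1156. -777.   40.]
[626.5   9.6] 456 [25. 29.] 90.0 [1228. -984.   40.]
[401.1 139. ] 252 [17. 17.] 45.0 [ 811. -299.   40.]
[207.5 163.1] 318 [18. 19.] 90.0 [732. 260.  40.]
[285.6 185.6] 210 [16.1 19.4] 86.8 [667.  33.  40.]
[385.1 200.9] 570 [19.1 29.9] 4.4 [ 626. -252.   40.]
[163.3 257.6] 348 [ 8.3 46.1] 88.3 [455. 371.  40.]
[430.7 274.7] 612 [19.8 31.3] 24.8 [ 416. -377.   40.]
[389.7 286.8] 604 [31.6 19. ] 71.6 [ 381. -263.   40.]
[532.7 358.8] 736 [55.5 26. ] 2.4 [ 190. -649.   40.]
[563.3 379.6] 338 [  7.9 111.2] 69.9 [ 136. -729.   40.]
side blue
[428.8 334.1] 45 [ 4. 11.] 90.0 [ 496. -510.   30.]
grey
[174.5 128.1] 696 [54.  16.8] 84.6 [ 502. 1232.   40.]
[126.8 144.7] 324 [41.1  8.6] 77.0 [ 257. 1152.   40.]
[301.5 172.3] 1225 [79.4 23.4] 18.4 [726. 459.  40.]
[ 75.9 169.3] 628 [11.  62.5] 78.0 [  14. 1004.   40.]
[441.6 222.2] 996 [129.3  41.5] 27.9 [ 889. -139.   40.]
[307.3 226.6] 1475 [77.1 56.6] 48.0 [522.  88.  40.]
[349.6 247.3] 368 [27.6 51.4] 54.3 [560. -93.  40.]
[403.7 270.5] 526 [21.  40.8] 76.4 [ 612. -279.   40.]
[335.2 302.7] 504 [23.  32.6] 50.7 [ 372. -291.   40.]
[370.6 317.4] 530 [22.1 34. ] 70.3 [ 411. -391.   40.]
[633.  322.8] 145 [17.5  9.7] 29.7 [ 915. -759.   40.]
[431.2 328.2] 117 [18.7  9. ] 14.0 [ 507. -506.   40.]
[428.5 340.4] 140 [22.7  8.9] 10.8 [ 472. -534.   40.]
[406.7 392.8] 249 [40.8 13.3] 59.3 [ 323. -630.   40.]
[377.9 407.7] 640 [44.6 17.8] 46.0 [ 248. -628.   40.]
[396.9 440.5] 444 [12.3 48. ] 59.0 [ 229. -711.   40.]
[366.3 449.3] 148 [32.4  7.7] 82.4 [ 168. -694.   40.]
```

View pics/c1.png

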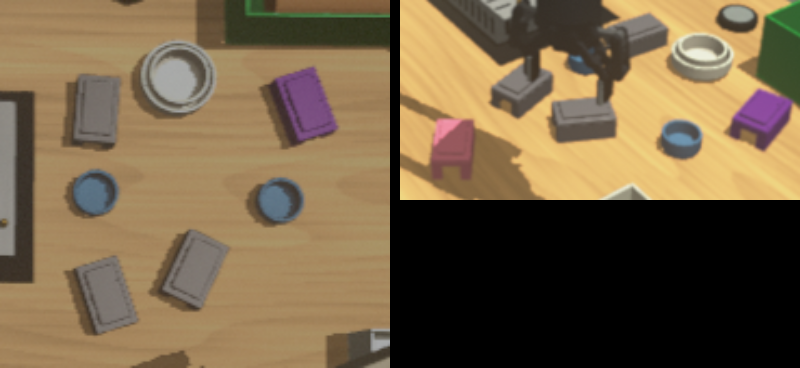

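View pics/c2.png

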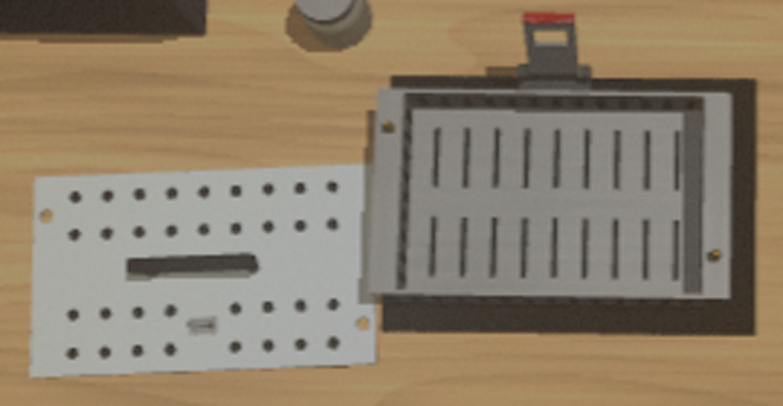

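```bash
cat >> h.py <<'E'
def blue(im): h=hsv(im); return (h[...,0]>90)&(h[...,0]<130)&(h[...,1]>70)&(h[...,2]>30)
E
python3 - <<'E'
from h import *
ims={n:cv2.imread(f"pics/{n}0.png")[:,:,::-1].copy() for n in("top","side")}
for n in ims:
    print(n,"blue"); [print(*b,(T if n=="top" else S).onz(*b[0],15).round(0)) for b in blobs(blue(ims[n]),30,600)]
for a,b in [((385.1,200.9),(403.7,270.5)),((389.7,286.8),(335.2,302.7)),((430.7,274.7),(370.6,317.4))]:
    p,e=tri(a,b); print("hide tri",p.round(0),round(e,1))
for r in [(385.1,200.9),(389.7,286.8),(430.7,274.7)]: print(T.onz(*r,25).round(0))
pa=T.onz(228.4,208.8,92);pb=T.onz(341.2,252.9,92)
print("pins",pa.round(1),pb.round(1),np.hypot(*(pa-pb)[:2]),2*np.hypot(60,157))
d=pa-pb; yaw=np.degrees(np.arctan2(d[1],d[0])-np.arctan2(314,120)); print("basket",(pa+pb)/2,yaw)
ha=T.onz(219.8,276.4,6);hb=T.onz(110.5,239.1,6); d=ha-hb
print("plate",ha.round(1),hb.round(1),np.hypot(*d[:2]),(ha+hb)/2,np.degrees(np.arctan2(d[1],d[0])-np.arctan2(314,120)))
for c in [(375,363),(365,165),(32,178)]: print("platecorner",T.onz(95+c[0]/2.9,165+c[1]/2.9,6).round(0))
for c in [(365,297),(378,88),(729,297),(731,92)]: print("rimcorner",T.onz(95+c[0]/2.9,165+c[1]/2.9,70).round(0))
h0=np.array([T.onz(95+x/2.9,165+y/2.9,54) for x,y in[(128,266),(258,262)]]);print("handle",h0.round(0))
print("cands side handle", S.proj((h0[0]+h0[1])/2))
E
```

```text
top blue
[382.5 240.8] 172 [14. 14.] 90.0 [ 515. -247.   15.]
[467.5 243.8] 131 [13. 11.] 90.0 [ 509. -489.   15.]
side blue
[429.1 334.1] 99 [ 6. 19.] 90.0 [ 509. -498.   15.]
hide tri [ 633. -255.   18.] 3.0
hide tri [ 385. -267.   18.] 5.4
hide tri [ 418. -380.   29.] 2.2
[ 630. -254.   25.]
[ 382. -265.   25.]
[ 418. -380.   25.]
pins [585.2 184.6  92. ] [ 466.5 -126.1   92. ] 332.62952001617106 336.1487765856065
basket [525.86568971  29.23203661  92.        ] -0.002454196208541593
plate [407.6 216.6   6. ] [511.7 536.5   6. ] 336.4174280521419 [459.63526868 376.54246294   6.        ] -177.10573118048882
platecorner [369. 202.   6.]
platecorner [566. 220.   6.]
platecorner [549. 552.   6.]
rimcorner [426. 203.  70.]
rimcorner [629. 199.  70.]
rimcorner [ 430. -141.   70.]
rimcorner [ 629. -142.   70.]
handle [[455. 434.  54.]
 [460. 310.  54.]]
cands side handle [248.89316419 195.5488165 ]
```

```bash
cat >> h.py <<'E'
def plan(x=None,y=None,z=None,yaw=None,vmax=0.95,claw=1,turn=0,start=None):
    """start -> target in rows; yaw is the wanted tool yaw, turn: +1/-1 forces yaw to grow/fall. Tool stays upright."""
    if start is None: s=sense(); start=[*s["tool_pos"],s["tcp_rot"][2]]
    p=np.array(start[:3]); y0=start[3]
    t=np.array([p[i] if v is None else v for i,v in enumerate((x,y,z))],float)
    dy=0 if yaw is None else (yaw-y0+180)%360-180
    if turn>0 and dy<0: dy+=360
    if turn<0 and dy>0: dy-=360
    n=max(1,int(np.ceil(max(np.linalg.norm(t-p)/30/vmax,abs(dy)/4.58/vmax))))
    k=0
    for i in range(n):
        a=np.radians(y0+dy*i/n); d=(t-p)/n/30
        print([round(d[0]*np.cos(a)+d[1]*np.sin(a),2),round(d[0]*np.sin(a)-d[1]*np.cos(a),2),round(-d[2],2),0,0,round(-np.radians(dy/n)/.08,2),claw]) if dy or i==0 else None
    print("rows",n); return [*t,y0+dy]
E
python3 - <<'E'
from h import *
s=plan(515,-489,120,0)
E
```

```text
[np.float64(0.81), np.float64(0.22), np.float64(0.41), 0, 0, np.float64(0.57), 1]
[np.float64(0.82), np.float64(0.19), np.float64(0.41), 0, 0, np.float64(0.57), 1]
[np.float64(0.83), np.float64(0.15), np.float64(0.41), 0, 0, np.float64(0.57), 1]
[np.float64(0.84), np.float64(0.11), np.float64(0.41), 0, 0, np.float64(0.57), 1]
[np.float64(0.84), np.float64(0.07), np.float64(0.41), 0, 0, np.float64(0.57), 1]
[np.float64(0.84), np.float64(0.03), np.float64(0.41), 0, 0, np.float64(0.57), 1]
[np.float64(0.85), np.float64(-0.01), np.float64(0.41), 0, 0, np.float64(0.57), 1]
[np.float64(0.84), np.float64(-0.05), np.float64(0.41), 0, 0, np.float64(0.57), 1]
[np.float64(0.84), np.float64(-0.08), np.float64(0.41), 0, 0, np.float64(0.57), 1]
[np.float64(0.84), np.float64(-0.12), np.float64(0.41), 0, 0, np.float64(0.57), 1]
rows 10
```

Request:
{"op": "apply_moves", "data": {"deltas": [[0.81,0.22,0.41,0,0,0.57,1],[0.82,0.19,0.41,0,0,0.57,1],[0.83,0.15,0.41,0,0,0.57,1],[0.84,0.11,0.41,0,0,0.57,1],[0.84,0.07,0.41,0,0,0.57,1],[0.84,0.03,0.41,0,0,0.57,1],[0.85,-0.01,0.41,0,0,0.57,1],[0.84,-0.05,0.41,0,0,0.57,1]], "grip_force": 40}}

```text
time: 1.1
tool_pos: [465.4, -498.1, 145.8]
tcp_rot: [-179.9, 0.0, 5.4]
ft_force: [-1.4, 0.2, 0.7]
finger_gap: 85.4
grip_force: 0.0
```

Request:
{"op": "apply_moves", "data": {"deltas": [[0.84,-0.08,0.41,0,0,0.57,1],[0.84,-0.12,0.41,0,0,0.57,1]]}}

```text
time: 1.35
tool_pos: [515.2, -488.5, 121.1]
tcp_rot: [-180.0, 0.1, 0.1]
ft_force: [0.1, -0.1, -0.6]
finger_gap: 85.3
grip_force: 0.0
```

```bash
sed -i 's/round(d\[0\]\*np.cos(a)+d\[1\]\*np.sin(a),2)/round(float(d[0]*np.cos(a)+d[1]*np.sin(a)),2)/; s/round(d\[0\]\*np.sin(a)-d\[1\]\*np.cos(a),2),round(-d\[2\],2)/round(float(d[0]*np.sin(a)-d[1]*np.cos(a)),2),round(float(-d[2]),2)/; s/round(-np.radians(dy\/n)\/.08,2)/round(float(-np.radians(dy\/n)\/.08),2)/' h.py
cat >> h.py <<'E'
def look(tag,view=True):
    ims={n:snapshot(n) for n in("top","side")}
    for n in ims: cv2.imwrite(f"pics/{n}{tag}.png",ims[n][:,:,::-1])
    s=sense(); print("t",round(s["time"],1),s["tool_pos"].round(1),s["tcp_rot"].round(1),"gap",round(s["finger_gap"],1),s["grip_force"])
    for n in ims:
        print(n,"blue",[(b[0].tolist(),b[1]) for b in blobs(blue(ims[n]),25,700)])
    print("hides top",[(b[0].tolist(),b[2].tolist(),b[3]) for b in blobs(grey(ims["top"]),450,700)])
    return ims
E
python3 - <<'E'
from h import *
i=look(1)
C=np.zeros((480,800,3),np.uint8); C[:,:400]=i["top"][:,200:600]; C[:400,400:]=i["side"][80:480,200:600]
cv2.imwrite("pics/c3.png",C[:,:,::-1])
E
```

```text
t 1.4 [ 516.  -486.8  119.3] [-1.798e+02  1.000e-01  3.000e-01] gap 85.2 0.0
top blue [([381.2, 238.9], 135), ([468.3, 239.2], 31)]
side blue [([371.4, 285.0], 59), ([433.4, 334.3], 51)]
hides top [([385.1, 200.9], [19.2, 30.0], 4.4), ([592.8, 233.7], [61.1, 16.6], 86.1)]
```

View pics/c3.png

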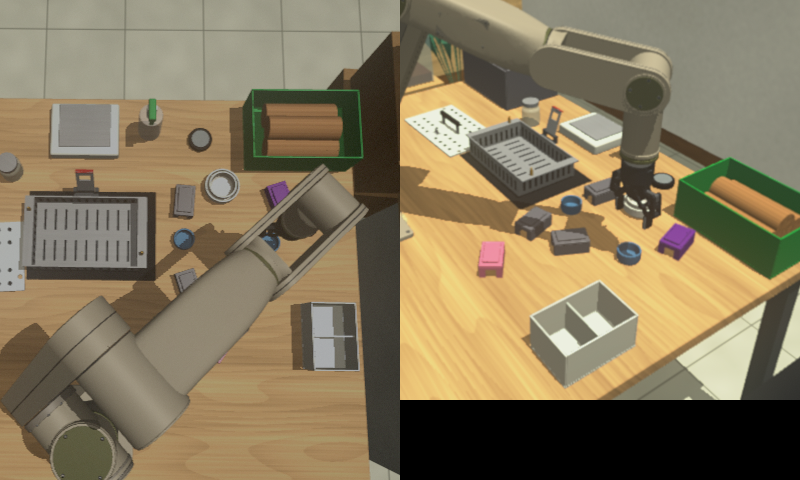

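Run:
```python
from h import *
for t,s in [((469.7,242.8),(428.5,332)),((384.3,239.1),(371.2,285))]:
    print(T.onz(*t,28).round(0),S.onz(*s,22).round(0),tri(t,s)[0].round(0),tri(t,s)[1])
```

```text
[ 510. -492.   28.] [ 507. -497.   22.] [ 511. -494.   18.] 0.8521490252842373
[ 517. -250.   28.] [ 511. -263.   22.] [ 520. -252.   12.] 0.10834494014358692
```

Request:
{"op": "apply_moves", "data": {"deltas": [[-0.2,0.2,0.8,0,0,0,1],[0,0,0.9,0,0,0,1],[0,0,0.9,0,0,0,1],[0,0,0.6,0,0,0,1],[0,0,0.24,0,0,0,1],[0,0,0,0,0,0,0],[0,0,0,0,0,0,0],[0,0,0,0,0,0,0]], "grip_force": 50}}

```text
time: 2.45
tool_pos: [509.6, -496.0, 20.9]
tcp_rot: [179.9, -0.1, 0.2]
ft_force: [-0.2, 0.1, 2.7]
finger_gap: 58.2
grip_force: 53.9
```

Request:
{"op": "apply_moves", "data": {"deltas": [[0,0,0,0,0,0,0],[0,0,0,0,0,0,0],[0,0,-0.5,0,0,0,0],[0,0,-0.5,0,0,0,0]]}}

```text
time: 2.95
tool_pos: [508.7, -494.9, 49.9]
tcp_rot: [-180.0, 0.0, 0.2]
ft_force: [0.5, -0.1, 0.4]
finger_gap: 58.2
grip_force: 53.9
```

Request:
{"op": "apply_moves", "data": {"deltas": [[0,-0.3,-0.9,0,0,0,0],[0,-0.5,-0.8,0,0,0,0],[0.1,-0.8,-0.5,0,0,0,0],[0.2,-0.9,-0.4,0,0,0,0],[0.2,-0.9,-0.4,0,0,0,0],[0.2,-0.9,0,0,0,0,0],[0.2,-0.9,0,0,0,0,0],[0.2,-0.9,0,0,0,0,0]]}}

```text
time: 3.95
tool_pos: [541.4, -311.2, 140.4]
tcp_rot: [180.0, -0.1, 0.2]
ft_force: [0.0, -0.9, -1.2]
finger_gap: 58.8
grip_force: 54.0
```

Request:
{"op": "apply_moves", "data": {"deltas": [[0.2,-0.9,0,0,0,0,0],[0.2,-0.9,0,0,0,0,0],[0.2,-0.9,0,0,0,0,0],[0.2,-0.9,0,0,0,0,0],[0.2,-0.9,0,0,0,0,0],[0.2,-0.9,0,0,0,0,0],[0.1,-0.9,0,0,0,0,0],[0,-0.8,0,0,0,0,0]]}}

```text
time: 4.95
tool_pos: [579.7, -97.8, 140.3]
tcp_rot: [180.0, -0.1, 0.2]
ft_force: [-0.5, 0.5, -0.2]
finger_gap: 58.2
grip_force: 53.6
```

Request:
{"op": "apply_moves", "data": {"deltas": [[0,-0.6,0,0,0,0,0],[0,0,0,0,0,0,0]]}}

```text
time: 5.2
tool_pos: [579.3, -79.8, 139.7]
tcp_rot: [180.0, -0.0, 0.3]
ft_force: [0.2, 0.2, -0.8]
finger_gap: 58.7
grip_force: 53.6
```

Run:
```python
from h import *
look(2)
plan(581,-63,33.5)
```

```text
t 5.3 [579.3 -81.2 139.5] [180.   -0.    0.2] gap 58.7 53.63330744672567
top blue [([382.6, 240.9], 175)]
side blue [([351.6, 218.0], 34), ([371.7, 285.3], 80)]
hides top [([624.3, 9.6], [27.0, 34.0], 90.0), ([385.1, 200.9], [19.1, 29.9], 4.4), ([430.8, 274.6], [19.7, 31.4], 24.4), ([389.7, 286.7], [31.6, 19.3], 71.6)]
[0.02, -0.15, 0.88, 0, 0, -0.0, 1]
rows 4
```

Request:
{"op": "apply_moves", "data": {"deltas": [[0.06,-0.6,0.5,0,0,0,0],[0,0,0.8,0,0,0,0],[0,0,0.8,0,0,0,0],[0,0,0.7,0,0,0,0],[0,0,0.4,0,0,0,0],[0,0,0.2,0,0,0,0],[0,0,0.1,0,0,0,0],[0,0,0,0,0,0,0]]}}

```text
time: 6.3
tool_pos: [581.1, -62.7, 35.7]
tcp_rot: [-180.0, -0.0, 0.2]
ft_force: [-7.4, 3.0, 7.9]
finger_gap: 58.4
grip_force: 57.8
```

Request:
{"op": "apply_moves", "data": {"deltas": [[0,0,0,0,0,0,0.82],[0,0,0,0,0,0,0.82],[0,0,0,0,0,0,0.82],[0,0,-0.4,0,0,0,0.82],[0,0,-0.8,0,0,0,0.82],[0,0,-0.9,0,0,0,1],[0,0,-0.9,0,0,0,1],[0,0,-0.5,0,0,0,1]]}}

```text
time: 7.3
tool_pos: [582.4, -63.3, 142.2]
tcp_rot: [179.9, -0.2, 0.2]
ft_force: [1.1, 0.1, -0.3]
finger_gap: 85.5
grip_force: 0.0
```

Run:
```python
from h import *
i=look(3)
print(T.proj([581,-62,40]),S.proj([581,-62,40]))
crop(i["side"],270,190,130,110,5,"pics/c4.png")
plan(518,-251,140)
```

```text
t 7.4 [582.6 -63.3 142. ] [179.9  -0.3   0.2] gap 85.2 0.0
top blue [([317.9, 213.5], 69), ([382.4, 240.8], 171)]
side blue [([352.8, 240.6], 43), ([371.7, 285.3], 78)]
hides top [([624.4, 10.1], [26.0, 32.0], 90.0), ([385.1, 200.9], [19.2, 29.8], 4.8), ([430.7, 274.6], [19.7, 30.9], 26.6), ([389.6, 286.7], [31.6, 19.0], 71.6)]
[318.26637285 215.47727628] [349.38546487 240.88039532]
[-0.31, 0.89, 0.01, 0, 0, -0.0, 1]
rows 7
```

View pics/c4.png

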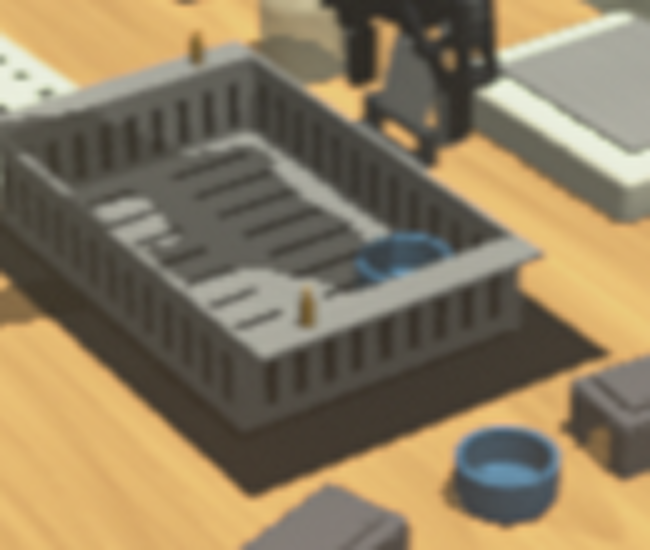

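Request:
{"op": "apply_moves", "data": {"deltas": [[-0.31,0.89,0,0,0,0,1],[-0.31,0.89,0,0,0,0,1],[-0.31,0.89,0,0,0,0,1],[-0.31,0.89,0,0,0,0,1],[-0.31,0.89,0,0,0,0,1],[-0.31,0.89,0,0,0,0,1],[-0.31,0.89,0,0,0,0,1],[0,0,0.5,0,0,0,1]]}}

```text
time: 8.4
tool_pos: [516.3, -251.9, 123.9]
tcp_rot: [179.9, -0.1, 0.1]
ft_force: [0.3, -0.1, 0.7]
finger_gap: 85.1
grip_force: 0.0
```

Request:
{"op": "apply_moves", "data": {"deltas": [[0,0,0.9,0,0,0,1],[0,0,0.9,0,0,0,1],[0,0,0.9,0,0,0,1],[0,0,0.6,0,0,0,1],[0,0,0.3,0,0,0,1],[0,0,0,0,0,0,1]]}}

```text
time: 9.15
tool_pos: [516.3, -249.5, 15.5]
tcp_rot: [-180.0, 0.1, 0.2]
ft_force: [0.4, 0.7, 0.5]
finger_gap: 85.4
grip_force: 0.0
```

Grip, then lift.

Request:
{"op": "apply_moves", "data": {"deltas": [[0.05,0,0,0,0,0,0],[0,0,0,0,0,0,0],[0,0,0,0,0,0,0],[0,0,0,0,0,0,0],[0,0,0,0,0,0,0],[0,0,-0.3,0,0,0,0],[0,0,-0.9,0,0,0,0],[0,0,-0.9,0,0,0,0]]}}

```text
time: 10.15
tool_pos: [517.6, -249.7, 79.8]
tcp_rot: [-180.0, 0.0, 0.2]
ft_force: [0.7, -0.2, -1.8]
finger_gap: 57.4
grip_force: 53.5
```

Request:
{"op": "apply_moves", "data": {"deltas": [[0,0,-0.9,0,0,0,0],[0,0,-0.9,0,0,0,0],[0.2,-0.8,-0.3,0,0,0,0],[0.2,-0.9,0,0,0,0,0],[0.2,-0.9,0,0,0,0,0],[0.2,-0.9,0,0,0,0,0],[0.2,-0.9,0,0,0,0,0],[0.2,-0.9,0,0,0,0,0]]}}

```text
time: 11.15
tool_pos: [553.4, -89.9, 142.5]
tcp_rot: [180.0, -0.0, 0.2]
ft_force: [0.4, -0.7, -1.0]
finger_gap: 57.3
grip_force: 53.6
```

Request:
{"op": "apply_moves", "data": {"deltas": [[0.2,-0.9,0,0,0,0,0],[0.2,-0.9,0,0,0,0,0],[0.2,-0.9,0,0,0,0,0],[0.2,-0.7,0,0,0,0,0],[0.1,0,0,0,0,0,0]]}}

```text
time: 11.78
tool_pos: [580.1, 12.7, 142.4]
tcp_rot: [-180.0, -0.0, 0.3]
ft_force: [0.2, -0.1, -0.9]
finger_gap: 57.1
grip_force: 53.6
```

Request:
{"op": "apply_moves", "data": {"deltas": [[0,-0.5,0.6,0,0,0,0],[0,0,0.9,0,0,0,0],[0,0,0.8,0,0,0,0],[0,0,0.6,0,0,0,0],[0,0,0.4,0,0,0,0],[0,0,0.2,0,0,0,0],[0,0,0.1,0,0,0,0],[0,0,0.1,0,0,0,0]]}}

```text
time: 12.78
tool_pos: [580.7, 26.2, 31.8]
tcp_rot: [180.0, -0.1, 0.2]
ft_force: [-0.4, 0.3, -1.5]
finger_gap: 57.1
grip_force: 53.6
```

Request:
{"op": "apply_moves", "data": {"deltas": [[0,0,0,0,0,0,0]]}}

```text
time: 12.9
tool_pos: [580.2, 26.3, 31.4]
tcp_rot: [180.0, -0.0, 0.2]
ft_force: [-0.6, -0.3, -1.4]
finger_gap: 57.1
grip_force: 53.6
```

Request:
{"op": "apply_moves", "data": {"deltas": [[0,0,0.06,0,0,0,0],[0,0,0,0,0,0,0.82],[0,0,0,0,0,0,0.82],[0,0,0,0,0,0,0.82],[0,0,-0.4,0,0,0,0.82],[0,0,-0.9,0,0,0,0.82],[0,0,-0.9,0,0,0,1],[0,0,-0.9,0,0,0,1]]}}

```text
time: 13.9
tool_pos: [580.2, 26.3, 124.2]
tcp_rot: [180.0, -0.1, 0.2]
ft_force: [-0.8, -0.0, 1.3]
finger_gap: 85.0
grip_force: 0.0
```

Run:
```python
from h import *
i=look(4)
plan(631,-254,135,-3.7)
```

```text
t 14.0 [582.8  26.2 127.3] [180.   -0.4   0.2] gap 85.4 0.0
top blue [([317.5, 217.3], 218), ([286.2, 214.2], 32)]
side blue [([335.8, 232.3], 89), ([348.0, 241.8], 77)]
hides top [([385.2, 200.8], [19.1, 29.9], 4.4), ([430.8, 274.6], [19.7, 31.3], 24.8), ([389.7, 286.8], [31.6, 19.0], 71.6)]
[0.16, 0.93, -0.03, 0, 0, 0.09, 1]
[0.16, 0.93, -0.03, 0, 0, 0.09, 1]
[0.17, 0.93, -0.03, 0, 0, 0.09, 1]
[0.18, 0.93, -0.03, 0, 0, 0.09, 1]
[0.18, 0.93, -0.03, 0, 0, 0.09, 1]
[0.19, 0.93, -0.03, 0, 0, 0.09, 1]
[0.2, 0.93, -0.03, 0, 0, 0.09, 1]
[0.2, 0.93, -0.03, 0, 0, 0.09, 1]
[0.21, 0.92, -0.03, 0, 0, 0.09, 1]
[0.21, 0.92, -0.03, 0, 0, 0.09, 1]
rows 10
```

Request:
{"op": "apply_moves", "data": {"deltas": [[0.12,0.93,-0.03,0,0,0.09,1],[0.12,0.93,-0.03,0,0,0.09,1],[0.12,0.93,-0.03,0,0,0.09,1],[0.12,0.93,-0.03,0,0,0.09,1],[0.12,0.93,-0.03,0,0,0.09,1],[0.13,0.93,-0.03,0,0,0.09,1],[0.14,0.93,-0.03,0,0,0.09,0.86],[0.16,0.93,-0.03,0,0,0.09,0.86]]}}

```text
time: 15.0
tool_pos: [605.8, -198.3, 129.0]
tcp_rot: [-180.0, 0.0, -3.1]
ft_force: [-0.1, 0.0, -0.3]
finger_gap: 73.8
grip_force: 0.0
```

Request:
{"op": "apply_moves", "data": {"deltas": [[0.16,0.92,-0.03,0,0,0.09,0.86],[0.16,0.92,-0.03,0,0,0.09,0.86],[0,0,0,0,0,0,0.86]]}}

```text
time: 15.38
tool_pos: [612.1, -255.0, 130.9]
tcp_rot: [180.0, 0.0, -4.0]
ft_force: [-0.6, 0.1, -0.2]
finger_gap: 73.6
grip_force: 0.0
```

Run:
```python
from h import *
i=look(5)
plan(618,-254,60,-3.7)
print(T.onz(422.2,186,32),S.proj([631,-254,44]),T.proj([631,-254,44]))
a=cv2.resize(i["side"][220:320,340:480],(560,400)); b=cv2.resize(i["top"][160:240,350:450],(240,192))
C=np.zeros((400,800,3),np.uint8); C[:,:560]=a; C[:192,560:]=b; cv2.imwrite("pics/c5.png",C[:,:,::-1])
```

```text
t 15.5 [ 612.2 -252.8  130.7] [-180.     0.    -3.9] gap 73.8 0.0
top blue [([287.7, 218.1], 245)]
side blue [([334.6, 231.8], 132)]
hides top [([624.6, 9.6], [26.0, 31.0], 90.0), ([430.7, 274.7], [20.1, 30.9], 26.6), ([391.0, 288.1], [31.6, 19.3], 71.6)]
[0.07, 0.01, 0.79, 0, 0, -0.02, 1]
[0.07, 0.01, 0.79, 0, 0, -0.02, 1]
[0.07, 0.01, 0.79, 0, 0, -0.02, 1]
rows 3
[ 673.08070147 -359.69127058   32.        ] [402.94848501 263.07344695] [386.00592054 198.77317706]
```

View pics/c5.png

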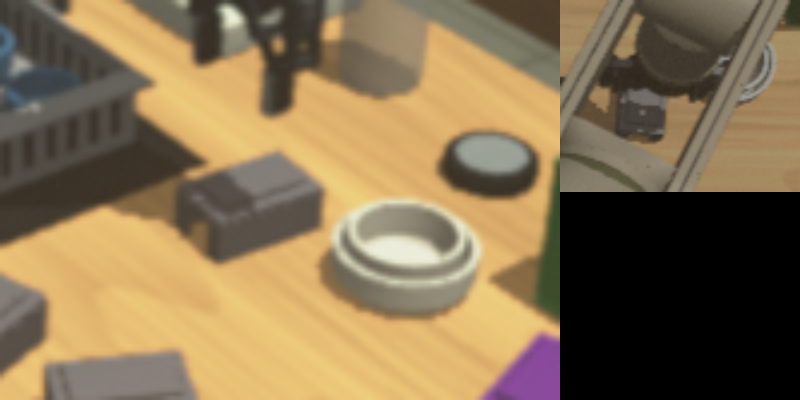

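Request:
{"op": "apply_moves", "data": {"deltas": [[0.05,0.03,0.7,0,0,0,0.86],[0,0,0.9,0,0,0,0.86],[0,0,0.9,0,0,0,0.86],[0,0,0.7,0,0,0,0.86],[0,0,0.4,0,0,0,0.86],[0,0,0.12,0,0,0,0.86],[0,0,0,0,0,0,0.86]]}}

```text
time: 16.35
tool_pos: [614.4, -254.3, 20.2]
tcp_rot: [180.0, -0.0, -3.9]
ft_force: [-0.3, -0.1, 0.9]
finger_gap: 73.5
grip_force: 0.0
```

Request:
{"op": "apply_moves", "data": {"deltas": [[0,0,0,0,0,0,0],[0,0,0,0,0,0,0],[0,0,0,0,0,0,0],[0,0,0,0,0,0,0],[0,0,0,0,0,0,0],[0,0,-0.4,0,0,0,0],[0,0,-0.8,0,0,0,0],[0,0,-0.8,0,0,0,0]], "grip_force": 40}}

```text
time: 17.35
tool_pos: [613.6, -254.1, 80.5]
tcp_rot: [-180.0, 0.0, -3.9]
ft_force: [0.6, 0.2, -0.5]
finger_gap: 55.7
grip_force: 43.1
```

Run:
```python
from h import *
s=plan(600,-220,145,claw=0)
s=plan(470,-63,145,0,claw=0,start=s)
```

```text
[-0.18, -0.37, -0.72, 0, 0, -0.0, 0]
rows 3
[-0.59, -0.62, -0.0, 0, 0, -0.11, 0]
[-0.58, -0.62, -0.0, 0, 0, -0.11, 0]
[-0.57, -0.63, -0.0, 0, 0, -0.11, 0]
[-0.57, -0.63, -0.0, 0, 0, -0.11, 0]
[-0.56, -0.64, -0.0, 0, 0, -0.11, 0]
[-0.56, -0.64, -0.0, 0, 0, -0.11, 0]
[-0.55, -0.64, -0.0, 0, 0, -0.11, 0]
[-0.55, -0.65, -0.0, 0, 0, -0.11, 0]
rows 8
```

Request:
{"op": "apply_moves", "data": {"deltas": [[0,0,-0.8,0,0,0,0],[-0.2,-0.5,-0.7,0,0,0,0],[-0.3,-0.6,-0.7,0,0,0,0],[-0.59,-0.62,0,0,0,-0.11,0],[-0.58,-0.62,0,0,0,-0.11,0],[-0.57,-0.63,0,0,0,-0.11,0],[-0.57,-0.63,0,0,0,-0.11,0],[-0.56,-0.64,0,0,0,-0.11,0]]}}

```text
time: 18.35
tool_pos: [519.3, -121.2, 146.2]
tcp_rot: [180.0, -0.0, -1.4]
ft_force: [0.5, 0.8, -1.2]
finger_gap: 55.1
grip_force: 43.1
```

Request:
{"op": "apply_moves", "data": {"deltas": [[-0.56,-0.64,0,0,0,-0.11,0],[-0.55,-0.64,0,0,0,-0.11,0],[-0.55,-0.65,0,0,0,-0.11,0],[0,0,0,0,0,0,0]]}}

```text
time: 18.85
tool_pos: [470.2, -62.1, 146.0]
tcp_rot: [-180.0, 0.0, 0.2]
ft_force: [0.7, 0.3, -1.2]
finger_gap: 55.4
grip_force: 43.1
```

Request:
{"op": "apply_moves", "data": {"deltas": [[0,0,0.7,0,0,0,0],[0,0,0.9,0,0,0,0],[0,0,0.8,0,0,0,0],[0,0,0.6,0,0,0,0],[0,0,0.4,0,0,0,0],[0,0,0.2,0,0,0,0],[0,0,0.1,0,0,0,0],[0,0,0,0,0,0,0]]}}

```text
time: 19.85
tool_pos: [471.6, -63.4, 36.0]
tcp_rot: [180.0, -0.0, 0.1]
ft_force: [-6.2, 1.3, 8.1]
finger_gap: 55.2
grip_force: 47.3
```

Request:
{"op": "apply_moves", "data": {"deltas": [[0,0,0,0,0,0,0.8],[0,0,0,0,0,0,0.8],[0,0,0,0,0,0,0.8],[0,0,-0.5,0,0,0,0.8],[0,0,-0.9,0,0,0,0.8],[0,0,-0.9,0,0,0,1],[0,0,-0.9,0,0,0,1],[0,0,-0.6,0,0,0,1]]}}

```text
time: 20.85
tool_pos: [472.1, -63.4, 151.0]
tcp_rot: [180.0, -0.2, 0.1]
ft_force: [-0.3, 0.2, -0.3]
finger_gap: 85.2
grip_force: 0.0
```

Run:
```python
from h import *
i=look(6)
crop(i["side"],270,190,130,110,5,"pics/c6.png")
plan(418,-380,130,-24.1)
```

```text
t 20.9 [472.9 -63.6 151.5] [ 1.799e+02 -3.000e-01  1.000e-01] gap 85.4 0.0
top blue []
side blue [([334.5, 231.8], 124), ([347.9, 241.8], 74)]
hides top [([430.8, 274.6], [19.8, 31.3], 24.8), ([389.8, 286.8], [31.9, 19.0], 71.6)]
[-0.15, 0.88, 0.06, 0, 0, 0.44, 1]
[-0.12, 0.88, 0.06, 0, 0, 0.44, 1]
[-0.09, 0.89, 0.06, 0, 0, 0.44, 1]
[-0.06, 0.89, 0.06, 0, 0, 0.44, 1]
[-0.03, 0.89, 0.06, 0, 0, 0.44, 1]
[0.0, 0.89, 0.06, 0, 0, 0.44, 1]
[0.03, 0.89, 0.06, 0, 0, 0.44, 1]
[0.06, 0.89, 0.06, 0, 0, 0.44, 1]
[0.1, 0.89, 0.06, 0, 0, 0.44, 1]
[0.13, 0.88, 0.06, 0, 0, 0.44, 1]
[0.16, 0.88, 0.06, 0, 0, 0.44, 1]
[0.19, 0.87, 0.06, 0, 0, 0.44, 1]
rows 12
```

View pics/c6.png

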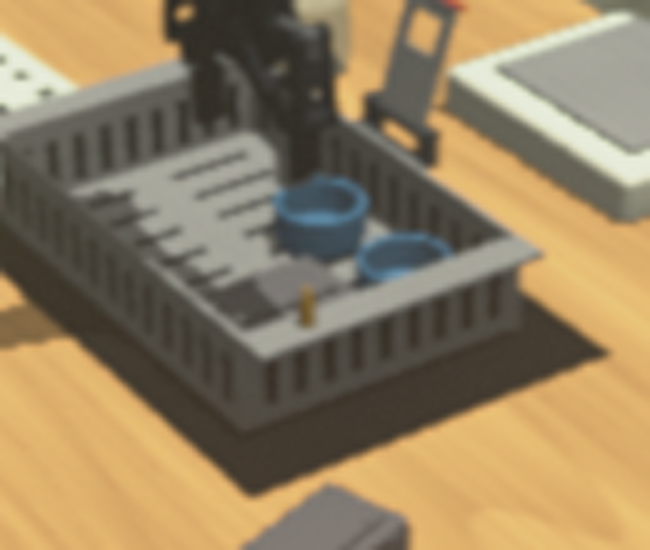

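Request:
{"op": "apply_moves", "data": {"deltas": [[-0.15,0.88,0.06,0,0,0.44,1],[-0.12,0.88,0.06,0,0,0.44,1],[-0.09,0.89,0.06,0,0,0.44,1],[-0.06,0.89,0.06,0,0,0.44,1],[-0.03,0.89,0.06,0,0,0.44,1],[0,0.89,0.06,0,0,0.44,1],[0.03,0.89,0.06,0,0,0.44,1],[0.06,0.89,0.06,0,0,0.44,1]]}}

```text
time: 21.95
tool_pos: [433.8, -274.4, 132.8]
tcp_rot: [-180.0, 0.1, -16.1]
ft_force: [0.7, 0.4, -0.2]
finger_gap: 85.5
grip_force: 0.0
```

Request:
{"op": "apply_moves", "data": {"deltas": [[0.1,0.89,0.06,0,0,0.44,1],[0.13,0.88,0.06,0,0,0.44,1],[0.16,0.88,0.06,0,0,0.44,1],[0.19,0.87,0.06,0,0,0.44,1],[0,0,0.5,0,0,0,1],[0,0,0,0,0,0,1]]}}

```text
time: 22.7
tool_pos: [415.2, -377.6, 109.1]
tcp_rot: [-179.9, 0.3, -24.1]
ft_force: [0.1, 0.6, 0.8]
finger_gap: 85.4
grip_force: 0.0
```

Run:
```python
from h import *
plan(418,-380,20,-24.1)
```

```text
[0.03, 0.01, 0.74, 0, 0, 0.0, 1]
[0.03, 0.01, 0.74, 0, 0, 0.0, 1]
[0.03, 0.01, 0.74, 0, 0, 0.0, 1]
[0.03, 0.01, 0.74, 0, 0, 0.0, 1]
rows 4
```

Request:
{"op": "apply_moves", "data": {"deltas": [[0.1,0.03,0.8,0,0,0,1],[0,0,0.9,0,0,0,1],[0,0,0.7,0,0,0,1],[0,0,0.4,0,0,0,1],[0,0,0.15,0,0,0,1],[0,0,0,0,0,0,1],[0,0,0,0,0,0,0],[0,0,0,0,0,0,0]]}}

```text
time: 23.7
tool_pos: [419.6, -382.1, 24.8]
tcp_rot: [180.0, -0.1, -24.1]
ft_force: [0.9, -0.5, -0.4]
finger_gap: 55.3
grip_force: 42.8
```

Request:
{"op": "apply_moves", "data": {"deltas": [[0,0,0,0,0,0,0],[0,0,0,0,0,0,0],[0,0,0,0,0,0,0]]}}

```text
time: 24.08
tool_pos: [419.6, -382.2, 24.7]
tcp_rot: [180.0, -0.1, -24.1]
ft_force: [-0.6, 1.0, 5.8]
finger_gap: 55.2
grip_force: 43.5
```

Request:
{"op": "apply_moves", "data": {"deltas": [[0,0,-0.4,0,0,0,0],[0,0,-0.9,0,0,0,0],[0,0,-0.9,0,0,0,0],[0,0,-0.9,0,0,0,0],[0,0,-0.9,0,0,0,0],[0,0,0,0,0,0,0]]}}

```text
time: 24.82
tool_pos: [420.2, -382.9, 146.9]
tcp_rot: [179.9, -0.3, -24.1]
ft_force: [0.4, -0.4, -1.4]
finger_gap: 55.0
grip_force: 42.9
```

Run:
```python
from h import *
print(sense()["tool_pos"])
plan(482,29,145,0,claw=0)
```

```text
[ 420.17972211 -382.94521016  146.89760253]
[-0.25, -0.89, 0.0, 0, 0, -0.35, 0]
[-0.22, -0.9, 0.0, 0, 0, -0.35, 0]
[-0.2, -0.9, 0.0, 0, 0, -0.35, 0]
[-0.17, -0.91, 0.0, 0, 0, -0.35, 0]
[-0.15, -0.91, 0.0, 0, 0, -0.35, 0]
[-0.12, -0.92, 0.0, 0, 0, -0.35, 0]
[-0.1, -0.92, 0.0, 0, 0, -0.35, 0]
[-0.07, -0.92, 0.0, 0, 0, -0.35, 0]
[-0.04, -0.92, 0.0, 0, 0, -0.35, 0]
[-0.02, -0.93, 0.0, 0, 0, -0.35, 0]
[0.01, -0.93, 0.0, 0, 0, -0.35, 0]
[0.03, -0.93, 0.0, 0, 0, -0.35, 0]
[0.06, -0.92, 0.0, 0, 0, -0.35, 0]
[0.09, -0.92, 0.0, 0, 0, -0.35, 0]
[0.11, -0.92, 0.0, 0, 0, -0.35, 0]
rows 15
```

Request:
{"op": "apply_moves", "data": {"deltas": [[-0.25,-0.89,0,0,0,-0.35,0],[-0.22,-0.9,0,0,0,-0.35,0],[-0.2,-0.9,0,0,0,-0.35,0],[-0.17,-0.91,0,0,0,-0.35,0],[-0.15,-0.91,0,0,0,-0.35,0],[-0.12,-0.92,0,0,0,-0.35,0],[-0.1,-0.92,0,0,0,-0.35,0],[-0.07,-0.92,0,0,0,-0.35,0]]}}

```text
time: 25.82
tool_pos: [450.9, -160.8, 142.3]
tcp_rot: [-180.0, 0.1, -11.2]
ft_force: [-0.7, -0.7, -0.2]
finger_gap: 54.9
grip_force: 42.9
```

Request:
{"op": "apply_moves", "data": {"deltas": [[-0.04,-0.92,0,0,0,-0.35,0],[-0.02,-0.93,0,0,0,-0.35,0],[0.01,-0.93,0,0,0,-0.35,0],[0.03,-0.93,0,0,0,-0.35,0],[0.06,-0.92,0,0,0,-0.35,0],[0.09,-0.92,0,0,0,-0.35,0],[0.11,-0.92,0,0,0,-0.35,0],[0,0,0,0,0,0,0]]}}

```text
time: 26.82
tool_pos: [479.8, 31.8, 142.4]
tcp_rot: [-180.0, 0.1, 0.1]
ft_force: [-0.1, -0.0, -0.9]
finger_gap: 55.2
grip_force: 42.9
```

Request:
{"op": "apply_moves", "data": {"deltas": [[0,0,0,0,0,0,0]]}}

```text
time: 26.95
tool_pos: [480.0, 30.0, 142.8]
tcp_rot: [180.0, 0.1, -0.0]
ft_force: [-1.0, -0.5, -0.2]
finger_gap: 55.3
grip_force: 42.9
```

Request:
{"op": "apply_moves", "data": {"deltas": [[0.2,0,0.7,0,0,0,0],[0,0,0.9,0,0,0,0],[0,0,0.8,0,0,0,0],[0,0,0.5,0,0,0,0],[0,0,0.3,0,0,0,0],[0,0,0.2,0,0,0,0],[0,0,0.07,0,0,0,0],[0,0,0,0,0,0,0]]}}

```text
time: 27.95
tool_pos: [487.0, 30.3, 39.9]
tcp_rot: [180.0, -0.0, -0.0]
ft_force: [0.7, -0.7, -1.4]
finger_gap: 55.2
grip_force: 42.9
```

Request:
{"op": "apply_moves", "data": {"deltas": [[0,0,0,0,0,0,0.8],[0,0,0,0,0,0,0.8],[0,0,0,0,0,0,0.8],[0,0,-0.5,0,0,0,0.8],[0,0,-0.9,0,0,0,0.8],[0,0,-0.9,0,0,0,1],[0,0,-0.9,0,0,0,1],[0,0,0,0,0,0,1]]}}

```text
time: 28.95
tool_pos: [488.8, 30.3, 139.2]
tcp_rot: [180.0, -0.4, -0.0]
ft_force: [1.2, 0.2, 0.0]
finger_gap: 85.5
grip_force: 0.0
```

Run:
```python
from h import *
i=look(7)
plan(382,-266,130,19.1)
```

```text
t 29.1 [486.8  30.3 135.9] [ 1.8e+02 -1.0e-01 -0.0e+00] gap 85.4 0.0
top blue [([317.6, 217.4], 205)]
side blue [([334.4, 231.7], 127), ([348.0, 241.7], 68)]
hides top [([389.8, 286.8], [31.6, 19.0], 71.6)]
[-0.29, 0.82, 0.02, 0, 0, -0.35, 1]
[-0.31, 0.81, 0.02, 0, 0, -0.35, 1]
[-0.34, 0.81, 0.02, 0, 0, -0.35, 1]
[-0.36, 0.8, 0.02, 0, 0, -0.35, 1]
[-0.38, 0.79, 0.02, 0, 0, -0.35, 1]
[-0.4, 0.77, 0.02, 0, 0, -0.35, 1]
[-0.42, 0.76, 0.02, 0, 0, -0.35, 1]
[-0.44, 0.75, 0.02, 0, 0, -0.35, 1]
[-0.47, 0.74, 0.02, 0, 0, -0.35, 1]
[-0.49, 0.73, 0.02, 0, 0, -0.35, 1]
[-0.51, 0.71, 0.02, 0, 0, -0.35, 1]
[-0.53, 0.7, 0.02, 0, 0, -0.35, 1]
rows 12
```

Request:
{"op": "apply_moves", "data": {"deltas": [[-0.29,0.82,0.02,0,0,-0.35,1],[-0.31,0.81,0.02,0,0,-0.35,1],[-0.34,0.81,0.02,0,0,-0.35,1],[-0.36,0.8,0.02,0,0,-0.35,1],[-0.38,0.79,0.02,0,0,-0.35,1],[-0.4,0.77,0.02,0,0,-0.35,1],[-0.42,0.76,0.02,0,0,-0.35,1],[-0.44,0.75,0.02,0,0,-0.35,1]]}}

```text
time: 30.05
tool_pos: [415.9, -167.4, 129.3]
tcp_rot: [-179.9, 0.1, 12.9]
ft_force: [-0.5, 0.6, -0.4]
finger_gap: 85.5
grip_force: 0.0
```

Request:
{"op": "apply_moves", "data": {"deltas": [[-0.47,0.74,0.02,0,0,-0.35,1],[-0.49,0.73,0.02,0,0,-0.35,1],[-0.51,0.71,0.02,0,0,-0.35,1],[-0.53,0.7,0.02,0,0,-0.35,1],[0,0,0.4,0,0,0,1],[0,0,0,0,0,0,1]]}}

```text
time: 30.8
tool_pos: [380.7, -264.7, 114.0]
tcp_rot: [-179.8, 0.1, 19.2]
ft_force: [0.5, -0.3, -0.5]
finger_gap: 85.3
grip_force: 0.0
```

Run:
```python
from h import *
plan(382,-266,20,19.1,vmax=.6)
```

```text
[0.0, 0.01, 0.52, 0, 0, 0.0, 1]
[0.0, 0.01, 0.52, 0, 0, 0.0, 1]
[0.0, 0.01, 0.52, 0, 0, 0.0, 1]
[0.0, 0.01, 0.52, 0, 0, 0.0, 1]
[0.0, 0.01, 0.52, 0, 0, 0.0, 1]
[0.0, 0.01, 0.52, 0, 0, 0.0, 1]
rows 6
```

Request:
{"op": "apply_moves", "data": {"deltas": [[0,0.05,0.8,0,0,0,1],[0,0,0.9,0,0,0,1],[0,0,0.7,0,0,0,1],[0,0,0.5,0,0,0,1],[0,0,0.2,0,0,0,1],[0,0,0,0,0,0,1],[0,0,0,0,0,0,0],[0,0,0,0,0,0,0]]}}

```text
time: 31.8
tool_pos: [383.1, -268.2, 24.4]
tcp_rot: [179.9, -0.0, 19.2]
ft_force: [-0.1, -0.2, -0.3]
finger_gap: 55.5
grip_force: 42.3
```

Request:
{"op": "apply_moves", "data": {"deltas": [[0,0,0,0,0,0,0],[0,0,0,0,0,0,0],[0,0,0,0,0,0,0]]}}

```text
time: 32.17
tool_pos: [383.1, -268.2, 24.3]
tcp_rot: [179.9, -0.1, 19.2]
ft_force: [-0.7, 0.8, 5.0]
finger_gap: 55.6
grip_force: 43.0
```

Request:
{"op": "apply_moves", "data": {"deltas": [[0,0,-0.4,0,0,0,0],[0,0,-0.9,0,0,0,0],[0,0,-0.9,0,0,0,0],[0,0,-0.9,0,0,0,0],[0,0,-0.9,0,0,0,0],[0,0,0,0,0,0,0]]}}

```text
time: 32.92
tool_pos: [383.8, -268.9, 146.3]
tcp_rot: [179.7, -0.1, 19.2]
ft_force: [0.1, 0.0, -0.5]
finger_gap: 55.5
grip_force: 42.6
```

Run:
```python
from h import *
print(sense()["tool_pos"])
s=plan(480,-60,150,0,claw=0)
s=plan(505,121,150,0,claw=0,start=s)
```

```text
[ 383.77499451 -268.90034594  146.31031754]
[0.59, -0.61, -0.01, 0, 0, 0.47, 0]
[0.57, -0.63, -0.01, 0, 0, 0.47, 0]
[0.54, -0.66, -0.01, 0, 0, 0.47, 0]
[0.52, -0.68, -0.01, 0, 0, 0.47, 0]
[0.49, -0.69, -0.01, 0, 0, 0.47, 0]
[0.47, -0.71, -0.01, 0, 0, 0.47, 0]
[0.44, -0.73, -0.01, 0, 0, 0.47, 0]
[0.41, -0.74, -0.01, 0, 0, 0.47, 0]
[0.38, -0.76, -0.01, 0, 0, 0.47, 0]
rows 9
[0.12, -0.86, -0.0, 0, 0, -0.0, 0]
rows 7
```

Request:
{"op": "apply_moves", "data": {"deltas": [[0.59,-0.61,-0.01,0,0,0.47,0],[0.57,-0.63,-0.01,0,0,0.47,0],[0.54,-0.66,-0.01,0,0,0.47,0],[0.52,-0.68,-0.01,0,0,0.47,0],[0.49,-0.69,-0.01,0,0,0.47,0],[0.47,-0.71,-0.01,0,0,0.47,0],[0.44,-0.73,-0.01,0,0,0.47,0],[0.41,-0.74,-0.01,0,0,0.47,0]]}}

```text
time: 33.92
tool_pos: [467.5, -81.4, 144.5]
tcp_rot: [-180.0, 0.1, 1.9]
ft_force: [-0.2, -0.5, -0.4]
finger_gap: 55.1
grip_force: 42.5
```

Request:
{"op": "apply_moves", "data": {"deltas": [[0.38,-0.76,0,0,0,0.47,0],[0.12,-0.86,0,0,0,0,0],[0.12,-0.86,0,0,0,0,0],[0.12,-0.86,0,0,0,0,0],[0.12,-0.86,0,0,0,0,0],[0.12,-0.86,0,0,0,0,0],[0.12,-0.86,0,0,0,0,0],[0.12,-0.86,0,0,0,0,0]]}}

```text
time: 34.92
tool_pos: [503.5, 122.1, 144.4]
tcp_rot: [180.0, 0.1, -0.2]
ft_force: [-0.1, -0.6, -0.2]
finger_gap: 55.2
grip_force: 42.5
```

Request:
{"op": "apply_moves", "data": {"deltas": [[0,0,0,0,0,0,0]]}}

```text
time: 35.05
tool_pos: [503.5, 122.6, 144.5]
tcp_rot: [180.0, 0.1, -0.0]
ft_force: [0.0, 0.5, -0.1]
finger_gap: 55.4
grip_force: 42.6
```

Request:
{"op": "apply_moves", "data": {"deltas": [[0,0,0.7,0,0,0,0],[0,0,0.9,0,0,0,0],[0,0,0.8,0,0,0,0],[0,0,0.5,0,0,0,0],[0,0,0.4,0,0,0,0],[0,0,0.2,0,0,0,0],[0,0,0.1,0,0,0,0],[0,0,0,0,0,0,0]]}}

```text
time: 36.05
tool_pos: [504.5, 121.4, 38.0]
tcp_rot: [-180.0, -0.0, -0.1]
ft_force: [0.0, 0.1, -1.8]
finger_gap: 55.5
grip_force: 42.6
```

Request:
{"op": "apply_moves", "data": {"deltas": [[0,0,0,0,0,0,0.8],[0,0,0,0,0,0,0.8],[0,0,0,0,0,0,0.8],[0,0,-0.5,0,0,0,0.8],[0,0,-0.9,0,0,0,0.8],[0,0,-0.9,0,0,0,1],[0,0,-0.9,0,0,0,1],[0,0,-0.9,0,0,0,1]]}}

```text
time: 37.05
tool_pos: [504.4, 121.4, 162.9]
tcp_rot: [-180.0, -0.1, -0.1]
ft_force: [-0.1, 0.9, 0.5]
finger_gap: 85.7
grip_force: 0.0
```

Request:
{"op": "apply_moves", "data": {"deltas": [[-0.5,-0.6,-0.5,0,0,-0.9,1],[0,-0.9,-0.5,0,0,-0.9,1],[0.5,-0.8,-0.5,0,0,-0.9,1],[0.5,-0.8,-0.3,0,0,-0.9,1],[0.5,-0.8,0,0,0,-0.9,1],[0.5,-0.8,0,0,0,-0.9,1],[0.5,-0.5,0,0,0,-0.9,1],[0.5,0,0,0,0,-0.9,1]]}}

```text
time: 38.05
tool_pos: [542.2, 302.4, 216.0]
tcp_rot: [-180.0, -0.1, 33.1]
ft_force: [0.9, 0.9, 0.5]
finger_gap: 85.2
grip_force: 0.0
```

Run:
```python
from h import *
i=look(8)
C=np.zeros((560,800,3),np.uint8); C[:280,:520]=cv2.resize(i["top"][165:305,100:360],(520,280)); C[280:,:520]=cv2.resize(i["side"][160:300,200:460],(520,280))
cv2.imwrite("pics/c7.png",C[:,:520,::-1])
```

```text
t 38.1 [542.9 301.6 215.7] [ 1.80e+02 -1.00e-01  3.29e+01] gap 85.7 0.0
top blue [([287.6, 218.1], 245), ([317.6, 217.4], 215)]
side blue [([334.4, 231.7], 119), ([347.6, 241.9], 51)]
hides top []
```

View pics/c7.png

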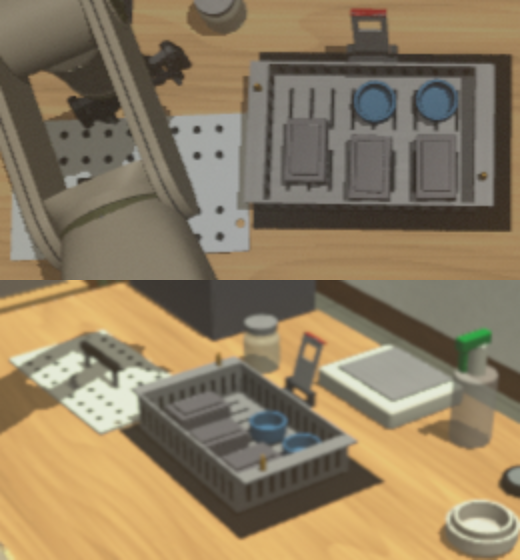

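Run:
```python
from h import *
def rd(n): return cv2.imread(f"pics/{n}.png")[:,:,::-1].copy()
def brass(im,c,r=7):
    x,y=map(int,c); p=hsv(im)[y-r:y+r+1,x-r:x+r+1]; m=(p[...,1]>75)&(p[...,0]>8)&(p[...,0]<35)
    yy,xx=np.nonzero(m); w=p[...,1][m].astype(float); 
    return np.array([x-r+(xx*w).sum()/w.sum(),y-r+(yy*w).sum()/w.sum()]),m.sum(),(yy.min()+y-r,yy.max()+y-r)
r={}
for k,ct,cs in(("a",(228.4,208.8),(309,200)),("b",(341.2,252.9),(331.4,251))):
    t=brass(rd("top8"),ct,5); s=brass(rd("side8"),cs,6); print(k,t,s)
    p,e=tri(t[0],s[0]); r[k]=p; print(p.round(1),round(e,1),"top only z84",T.onz(*t[0],84).round(1),"side z84",S.onz(*s[0],84).round(1))
# holes and handle from first top picture (holes: wood-coloured in white plate)
im=rd("top0")
for k,c in(("ha",(219.8,276.4)),("hb",(110.5,239.1))):
    t=brass(im,c,4); print(k,t,T.onz(*t[0],3).round(1))
h=hsv(im); g=np.zeros(h.shape[:2],bool); g[235:275,130:195]=(h[...,2]<75)[235:275,130:195]
for b in blobs(g,60,900): print("handle",b,T.onz(*b[0],50).round(1))
h=hsv(rd("side8")); g=np.zeros(h.shape[:2],bool); g[180:220,230:270]=(h[...,2]<75)[180:220,230:270]
for b in blobs(g,20,900): print("handle side",b)
# white plate corners from the first picture
h=hsv(im); w=np.zeros(h.shape[:2],np.uint8); w[210:305,95:232]=((h[...,1]<35)&(h[...,2]>150))[210:305,95:232]
w=cv2.morphologyEx(w,cv2.MORPH_CLOSE,np.ones((9,9)))
n,l,st,c=cv2.connectedComponentsWithStats(w); i=1+np.argmax(st[1:,4]); R=cv2.minAreaRect(np.argwhere(l==i)[:,::-1].astype(np.float32)); print("plate",R,T.onz(*R[0],6).round(1),[T.onz(*q,6).round(0)[:2].tolist() for q in cv2.boxPoints(R)])
```

```text
a (array([225.68747253, 207.97846154]), np.int64(21), (np.int64(203), np.int64(213))) (array([308.36621718, 196.94588361]), np.int64(89), (np.int64(194), np.int64(202)))
[591.4 193.2  82.1] 3.6 top only z84 [589.3 193.6  84. ] side z84 [591.3 189.6  84. ]
b (array([341.2459605 , 252.43806104]), np.int64(10), (np.int64(251), np.int64(254))) (array([330.98224374, 250.8882163 ]), np.int64(22), (np.int64(247), np.int64(254)))
[ 470.1 -126.8   77.8] 0.3 top only z84 [ 469.  -126.5   84. ] side z84 [ 464.8 -135.    84. ]
ha (array([219.82931533, 276.15911283]), np.int64(11), (np.int64(275), np.int64(278))) [408.6 217.1   3. ]
hb (array([110.73457944, 239.21028037]), np.int64(11), (np.int64(238), np.int64(241))) [511.9 537.    3. ]
handle (array([161.6, 256.6]), 211, array([ 5.3, 43.1]), 87.7) [456.3 372.8  50. ]
handle side (array([250. , 198.6]), 76, array([21.4,  4.2]), 33.7)
plate ((163.4784393310547, 257.9608459472656), (68.6251220703125, 119.74424743652344), 87.70938873291016) [458.7 380.4   6. ] [[550.0, 563.0], [568.0, 217.0], [369.0, 201.0], [352.0, 540.0]]
```

Request:
{"op": "apply_moves", "data": {"deltas": [[0,0,0,0,0,-0.95,0.5],[0,0,0,0,0,-0.95,0.5],[0,0,0,0,0,-0.95,0.5],[0,0,0,0,0,-0.95,0.5],[0,0,0,0,0,-0.95,0.5],[0,0,0,0,0,-0.95,0.5],[0,0,0,0,0,-0.95,0.5],[0,0,0,0,0,-0.95,0.5]]}}

```text
time: 39.15
tool_pos: [542.0, 300.4, 215.6]
tcp_rot: [180.0, -0.0, 67.7]
ft_force: [-0.4, 0.2, -0.4]
finger_gap: 42.6
grip_force: 0.0
```

Request:
{"op": "apply_moves", "data": {"deltas": [[0,0,0,0,0,-0.95,0.5],[0,0,0,0,0,-0.95,0.5],[0,0,0,0,0,-0.95,0.5],[0,0,0,0,0,-0.95,0.5],[0,0,0,0,0,-0.95,0.5],[0,0,0,0,0,-0.95,0.5],[0,0,0,0,0,-0.95,0.5],[0,0,0,0,0,-0.95,0.5]]}}

```text
time: 40.15
tool_pos: [542.0, 300.4, 215.6]
tcp_rot: [180.0, -0.0, 102.5]
ft_force: [0.0, -0.2, -0.1]
finger_gap: 42.7
grip_force: 0.0
```

Request:
{"op": "apply_moves", "data": {"deltas": [[0,0,0,0,0,-0.95,0.5],[0,0,0,0,0,-0.95,0.5],[0,0,0,0,0,-0.95,0.5],[0,0,0,0,0,-0.95,0.5],[0,0,0,0,0,-0.95,0.5],[0,0,0,0,0,-0.95,0.5],[0,0,0,0,0,-0.95,0.5],[0,0,0,0,0,-0.95,0.5]]}}

```text
time: 41.15
tool_pos: [541.9, 300.4, 215.5]
tcp_rot: [180.0, 0.0, 137.4]
ft_force: [0.7, 0.0, 0.5]
finger_gap: 43.0
grip_force: 0.0
```

Request:
{"op": "apply_moves", "data": {"deltas": [[0,0,0,0,0,-0.95,0.5],[0,0,0,0,0,-0.95,0.5],[0,0,0,0,0,-0.95,0.5],[0,0,0,0,0,-0.95,0.5],[0,0,0,0,0,-0.95,0.5],[0,0,0,0,0,-0.95,0.5],[0,0,0,0,0,-0.95,0.5],[0,0,0,0,0,-0.95,0.5]]}}

```text
time: 42.15
tool_pos: [541.9, 300.4, 215.6]
tcp_rot: [180.0, 0.0, 172.2]
ft_force: [0.5, 0.3, -0.4]
finger_gap: 43.0
grip_force: 0.0
```

Request:
{"op": "apply_moves", "data": {"deltas": [[0,0,0,0,0,-0.95,0.5],[0,0,0,0,0,-0.95,0.5],[0,0,0,0,0,-0.95,0.5],[0,0,0,0,0,-0.95,0.5],[0,0,0,0,0,-0.95,0.5],[0,0,0,0,0,-0.95,0.5],[0,0,0,0,0,-0.95,0.5],[0,0,0,0,0,-0.95,0.5]]}}

```text
time: 43.15
tool_pos: [542.0, 300.4, 215.6]
tcp_rot: [-180.0, 0.0, -153.0]
ft_force: [1.1, -0.3, 0.1]
finger_gap: 42.6
grip_force: 0.0
```

Request:
{"op": "apply_moves", "data": {"deltas": [[0,0,0,0,0,-0.95,0.5],[0,0,0,0,0,-0.95,0.5],[0,0,0,0,0,-0.95,0.5],[0,0,0,0,0,-0.95,0.5],[0,0,0,0,0,-0.95,0.5],[0,0,0,0,0,-0.95,0.5],[0,0,0,0,0,-0.95,0.5],[0,0,0,0,0,-0.95,0.5]]}}

```text
time: 44.15
tool_pos: [542.0, 300.4, 215.5]
tcp_rot: [-180.0, 0.0, -118.1]
ft_force: [-0.1, -0.1, -0.1]
finger_gap: 42.7
grip_force: 0.0
```

Run:
```python
from h import *
s=sense();print(s["joint_pos"].round(0),s["tool_pos"],s["tcp_rot"],s["time"])
print("handle tri",tri((161.6,256.6),(250,198.6)))
plan(457,374,120,-87,claw=.5)
```

```text
[  24.   11.   84.   -0.   85. -128.] [541.96593226 300.40441022 215.53864014] [-1.79987249e+02  1.24378522e-02 -1.18124275e+02] 44.15
handle tri (array([459.61301548, 375.07043185,  39.77805795]), np.float64(4.032109040660228))
[-0.1, 0.46, 0.4, 0, 0, -0.85, 0.5]
[-0.13, 0.45, 0.4, 0, 0, -0.85, 0.5]
[-0.16, 0.44, 0.4, 0, 0, -0.85, 0.5]
[-0.19, 0.43, 0.4, 0, 0, -0.85, 0.5]
[-0.22, 0.41, 0.4, 0, 0, -0.85, 0.5]
[-0.25, 0.4, 0.4, 0, 0, -0.85, 0.5]
[-0.28, 0.38, 0.4, 0, 0, -0.85, 0.5]
[-0.3, 0.36, 0.4, 0, 0, -0.85, 0.5]
rows 8
```

Request:
{"op": "apply_moves", "data": {"deltas": [[-0.1,0.46,0.4,0,0,-0.85,0.5],[-0.13,0.45,0.4,0,0,-0.85,0.5],[-0.16,0.44,0.4,0,0,-0.85,0.5],[-0.19,0.43,0.4,0,0,-0.85,0.5],[-0.22,0.41,0.4,0,0,-0.85,0.5],[-0.25,0.4,0.4,0,0,-0.85,0.5],[-0.28,0.38,0.4,0,0,-0.85,0.5],[-0.3,0.36,0.4,0,0,-0.85,0.5]], "grip_force": 90}}

```text
time: 45.15
tool_pos: [456.3, 374.1, 119.2]
tcp_rot: [-180.0, 0.0, -87.0]
ft_force: [0.6, 0.1, 0.9]
finger_gap: 42.4
grip_force: 0.0
```

Request:
{"op": "apply_moves", "data": {"deltas": [[0,0,0,0,0,0,0.5]]}}

```text
time: 45.28
tool_pos: [455.3, 373.8, 118.2]
tcp_rot: [179.9, -0.1, -87.0]
ft_force: [0.3, 1.1, 0.4]
finger_gap: 42.8
grip_force: 0.0
```

Run:
```python
from h import *
s=sense();print(s["joint_pos"].round(0),s["tool_pos"].round(1),s["tcp_rot"].round(1),s["time"])
plan(458,375,41,-87,claw=.5,vmax=.6)
i={n:snapshot(n) for n in("top","side")}
cv2.imwrite("pics/c8.png",np.hstack([cv2.resize(i["top"][200:310,90:240],(400,293)),cv2.resize(i["side"][150:260,190:340],(400,293))])[:,:,::-1])
```

```text
[  34.   11.   95.    0.   74. -149.] [455.3 373.8 118.2] [ 1.799e+02 -1.000e-01 -8.700e+01] 45.275
[-0.01, -0.02, 0.51, 0, 0, -0.0, 0.5]
[-0.01, -0.02, 0.51, 0, 0, -0.0, 0.5]
[-0.01, -0.02, 0.51, 0, 0, -0.0, 0.5]
[-0.01, -0.02, 0.51, 0, 0, -0.0, 0.5]
[-0.01, -0.02, 0.51, 0, 0, -0.0, 0.5]
rows 5
```

View pics/c8.png

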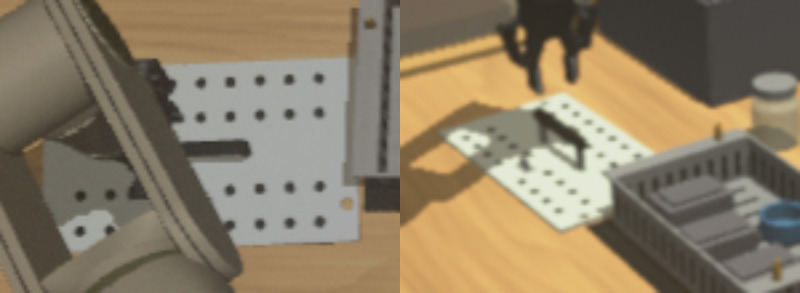

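Request:
{"op": "apply_moves", "data": {"deltas": [[-0.03,-0.08,0.7,0,0,0,0.5],[0,0,0.8,0,0,0,0.5],[0,0,0.6,0,0,0,0.5],[0,0,0.4,0,0,0,0.5],[0,0,0.05,0,0,0,0.5],[0,0,0,0,0,0,0.5]]}}

```text
time: 46.12
tool_pos: [459.5, 375.5, 42.7]
tcp_rot: [-180.0, 0.0, -87.0]
ft_force: [-1.1, -0.1, 0.1]
finger_gap: 42.4
grip_force: 0.0
```

Request:
{"op": "apply_moves", "data": {"deltas": [[0,0,0,0,0,0,0],[0,0,0,0,0,0,0],[0,0,0,0,0,0,0],[0,0,0,0,0,0,0],[0,0,0,0,0,0,0],[0,0,0,0,0,0,0]]}}

```text
time: 46.88
tool_pos: [459.5, 375.7, 43.4]
tcp_rot: [-179.9, 0.0, -87.0]
ft_force: [-2.1, -1.4, 4.8]
finger_gap: 12.3
grip_force: 89.3
```

Request:
{"op": "apply_moves", "data": {"deltas": [[0,0,-0.2,0,0,0,0],[-0.2,0,-0.3,0,0,0,0],[-0.2,0,-0.4,0,0,0,0],[0,0,-0.6,0,0,0,0],[0,0,-0.8,0,0,0,0],[0,0,-0.8,0,0,0,0],[0,0,-0.8,0,0,0,0],[0,0,-0.8,0,0,0,0]]}}

```text
time: 47.88
tool_pos: [458.5, 387.3, 185.3]
tcp_rot: [-179.9, 0.0, -87.0]
ft_force: [0.9, 0.1, -5.6]
finger_gap: 12.1
grip_force: 88.0
```

Request:
{"op": "apply_moves", "data": {"deltas": [[0,0,-0.8,0,0,0,0],[0,0,-0.8,0,0,0,0],[0,0,-0.4,0,0,0.5,0],[0,0,0,0,0,0.8,0],[0,0,0,0,0,0.9,0],[0,0,0,0,0,0.9,0],[0,0,0,0,0,0.9,0],[0,0,0,0,0,0.9,0]]}}

```text
time: 48.88
tool_pos: [458.4, 387.2, 244.5]
tcp_rot: [-180.0, 0.0, -109.6]
ft_force: [0.2, -0.3, -4.5]
finger_gap: 12.5
grip_force: 88.0
```

Request:
{"op": "apply_moves", "data": {"deltas": [[0,0,0,0,0,0.9,0],[0,0,0,0,0,0.9,0],[0,0,0,0,0,0.9,0],[0,0,0,0,0,0.9,0],[0,0,0,0,0,0.9,0],[0,0,0,0,0,0.9,0],[0,0,0,0,0,0.9,0],[0,0,0,0,0,0.9,0]]}}

```text
time: 49.88
tool_pos: [458.4, 387.2, 244.5]
tcp_rot: [-180.0, 0.1, -142.6]
ft_force: [-0.5, 0.6, -4.4]
finger_gap: 12.2
grip_force: 88.0
```

Request:
{"op": "apply_moves", "data": {"deltas": [[0,0,0,0,0,0.9,0],[0,0,0,0,0,0.9,0],[0,0,0,0,0,0.9,0],[0,0,0,0,0,0.9,0],[0,0,0,0,0,0.9,0],[0,0,0,0,0,0.9,0],[0,0,0,0,0,0.9,0],[0,0,0,0,0,0.9,0]]}}

```text
time: 50.88
tool_pos: [458.4, 387.2, 244.5]
tcp_rot: [180.0, 0.0, -175.6]
ft_force: [-1.1, 0.6, -4.0]
finger_gap: 12.2
grip_force: 88.0
```

Request:
{"op": "apply_moves", "data": {"deltas": [[0,0,0,0,0,0.9,0],[0,0,0,0,0,0.9,0],[0,0,0,0,0,0.9,0],[0,0,0,0,0,0.9,0],[0,0,0,0,0,0.9,0],[0,0,0,0,0,0.9,0],[0,0,0,0,0,0.9,0],[0,0,0,0,0,0.9,0]]}}

```text
time: 51.88
tool_pos: [458.4, 387.2, 244.5]
tcp_rot: [180.0, 0.0, 151.4]
ft_force: [-0.4, 0.3, -5.1]
finger_gap: 12.2
grip_force: 88.0
```

Request:
{"op": "apply_moves", "data": {"deltas": [[0,0,0,0,0,0.9,0],[0,0,0,0,0,0.9,0],[0,0,0,0,0,0.9,0],[0,0,0,0,0,0.9,0],[0,0,0,0,0,0.9,0],[0,0,0,0,0,0.9,0],[0,0,0,0,0,0.9,0],[0,0,0,0,0,0.9,0]]}}

```text
time: 52.88
tool_pos: [458.4, 387.2, 244.5]
tcp_rot: [179.9, -0.0, 118.4]
ft_force: [-0.3, 0.2, -4.7]
finger_gap: 12.5
grip_force: 88.0
```

Request:
{"op": "apply_moves", "data": {"deltas": [[0,0,0,0,0,0.9,0],[0,0,0,0,0,0.9,0],[0,0,0,0,0,0.9,0],[0,0,0,0,0,0.9,0],[0,0,0,0,0,0.9,0],[0,0,0,0,0,0.5,0],[0,0,0,0,0,0,0]]}}

```text
time: 53.75
tool_pos: [458.4, 387.3, 244.3]
tcp_rot: [179.9, -0.0, 95.7]
ft_force: [-0.3, 0.6, -4.8]
finger_gap: 12.4
grip_force: 88.0
```

Run:
```python
from h import *
s=sense();print(s["joint_pos"].round(0),s["tool_pos"].round(1),s["tcp_rot"].round(2),s["time"])
plan(526,30,None,90,claw=0,vmax=.8)
```

```text
[35.  7. 85. -0. 87. 30.] [458.4 387.3 244.3] [ 1.7995e+02 -2.0000e-02  9.5670e+01] 53.75
[-0.75, 0.07, -0.0, 0, 0, 0.08, 0]
[-0.75, 0.07, -0.0, 0, 0, 0.08, 0]
[-0.75, 0.08, -0.0, 0, 0, 0.08, 0]
[-0.75, 0.08, -0.0, 0, 0, 0.08, 0]
[-0.75, 0.09, -0.0, 0, 0, 0.08, 0]
[-0.75, 0.09, -0.0, 0, 0, 0.08, 0]
[-0.75, 0.09, -0.0, 0, 0, 0.08, 0]
[-0.75, 0.1, -0.0, 0, 0, 0.08, 0]
[-0.75, 0.1, -0.0, 0, 0, 0.08, 0]
[-0.75, 0.11, -0.0, 0, 0, 0.08, 0]
[-0.75, 0.11, -0.0, 0, 0, 0.08, 0]
[-0.75, 0.12, -0.0, 0, 0, 0.08, 0]
[-0.75, 0.12, -0.0, 0, 0, 0.08, 0]
[-0.75, 0.13, -0.0, 0, 0, 0.08, 0]
[-0.75, 0.13, -0.0, 0, 0, 0.08, 0]
[-0.75, 0.14, -0.0, 0, 0, 0.08, 0]
rows 16
```

Request:
{"op": "apply_moves", "data": {"deltas": [[-0.5,0.07,0,0,0,0.08,0],[-0.75,0.07,0,0,0,0.08,0],[-0.75,0.08,0,0,0,0.08,0],[-0.75,0.08,0,0,0,0.08,0],[-0.75,0.09,0,0,0,0.08,0],[-0.75,0.09,0,0,0,0.08,0],[-0.75,0.09,0,0,0,0.08,0],[-0.75,0.1,0,0,0,0.08,0]]}}

```text
time: 54.75
tool_pos: [491.5, 214.4, 243.3]
tcp_rot: [180.0, 0.0, 92.6]
ft_force: [0.9, 0.1, -5.3]
finger_gap: 12.2
grip_force: 88.0
```

Request:
{"op": "apply_moves", "data": {"deltas": [[-0.75,0.1,0,0,0,0.08,0],[-0.75,0.11,0,0,0,0.08,0],[-0.75,0.11,0,0,0,0.08,0],[-0.75,0.12,0,0,0,0.08,0],[-0.75,0.12,0,0,0,0.08,0],[-0.75,0.13,0,0,0,0.08,0],[-0.75,0.13,0,0,0,0.08,0],[-0.75,0.14,0,0,0,0.08,0]]}}

```text
time: 55.75
tool_pos: [524.3, 35.2, 243.3]
tcp_rot: [180.0, 0.0, 89.7]
ft_force: [-0.6, 0.7, -5.2]
finger_gap: 12.0
grip_force: 88.0
```

Request:
{"op": "apply_moves", "data": {"deltas": [[-0.2,0,0,0,0,0,0],[0,0,0,0,0,0,0]]}}

```text
time: 56.0
tool_pos: [524.3, 30.7, 243.2]
tcp_rot: [-180.0, -0.0, 89.7]
ft_force: [0.0, 0.3, -5.4]
finger_gap: 12.2
grip_force: 88.0
```

Run:
```python
from h import *
i=look(9)
C=np.zeros((600,800,3),np.uint8); C[:300,:]=cv2.resize(i["top"][170:290,200:360],(400,300)).repeat(1,0) if 0 else 0
C[:300,:400]=cv2.resize(i["top"][160:280,200:360],(400,300),interpolation=cv2.INTER_CUBIC); C[:300,400:]=cv2.resize(i["side"][150:270,240:400],(400,300),interpolation=cv2.INTER_CUBIC)
cv2.imwrite("pics/c9.png",C[:300,:,::-1])
```

```text
t 56.1 [524.4  31.7 243.2] [180.   -0.   89.8] gap 12.3 88.03290367126465
top blue []
side blue []
hides top []
```

View pics/c9.png

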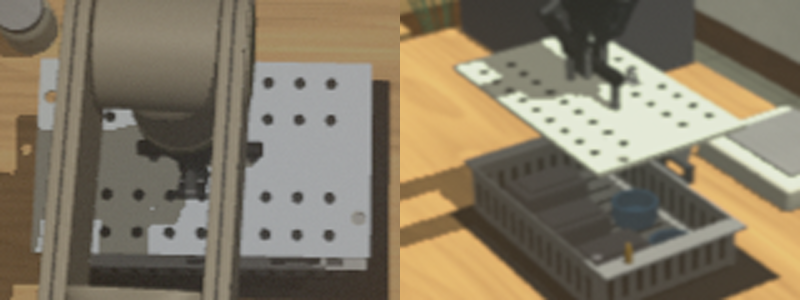

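```bash
cat >> h.py <<'E'
def spot(im,c,r=4,dark=False):
    """sub-pixel centroid of the patch that differs from its surround (saturation)"""
    x,y=np.round(c).astype(int); p=hsv(im)[y-r:y+r+1,x-r:x+r+1,1].astype(float)
    w=np.clip(p-np.median(p)-0.35*(p.max()-np.median(p)),0,None); yy,xx=np.mgrid[-r:r+1,-r:r+1]
    return np.array([x+(w*xx).sum()/w.sum(),y+(w*yy).sum()/w.sum()])
def pose(pa,pb):
    d=pa-pb; return ((pa+pb)/2).round(1),round(float(np.degrees(np.arctan2(d[1],d[0])-np.arctan2(314,120))),2),round(float(np.hypot(d[0],d[1])),1)
E
python3 - <<'E'
from h import *
rd=lambda n: cv2.imread(f"pics/{n}.png")[:,:,::-1].copy()
i9,i8=rd("top9"),rd("top8")
for tag,im,c,z in(("pins",i8,[(228.5,209),(341.2,252.6)],86),("pins0",rd("top0"),[(228.5,209),(341.2,252.6)],86),("holes",i9,[(220,198.8),(343.2,246.8)],203)):
    q=[spot(im,k,3) for k in c]; print(tag,np.round(q,1).tolist(),pose(T.onz(*q[0],z),T.onz(*q[1],z)))
s8=rd("side8"); q=[spot(s8,k,4) for k in [(309.5,199),(331.2,250.8)]]; print("side pins",np.round(q,1).tolist(),pose(S.onz(*q[0],84),S.onz(*q[1],84)))
E
```

```text
pins [[228.4, 208.0], [341.3, 252.4]] (array([528.9,  29.6,  86. ]), -0.12, 334.6)
pins0 [[228.4, 207.9], [341.3, 252.3]] (array([529.1,  29.6,  86. ]), -0.15, 334.8)
holes [[220.0, 198.2], [342.9, 246.2]] (array([526.7,  30.2, 203. ]), -0.02, 335.8)
side pins [[308.8, 197.7], [330.9, 251.0]] (array([526.9,  24.3,  84. ]), -0.47, 343.2)
```

Request:
{"op": "apply_moves", "data": {"deltas": [[-0.02,0.08,0.5,0,0,0,0],[0,0,0.7,0,0,0,0],[0,0,0.7,0,0,0,0],[0,0,0.7,0,0,0,0],[0,0,0.5,0,0,0,0],[0,0,0.1,0,0,0,0],[0,0,0,0,0,0,0],[0,0,0,0,0,0,0]]}}

```text
time: 57.1
tool_pos: [527.8, 30.9, 148.3]
tcp_rot: [179.9, 0.0, 89.8]
ft_force: [0.3, -0.5, -5.1]
finger_gap: 12.4
grip_force: 88.1
```

Run:
```python
from h import *
i=look(10)
z=sense()["tool_pos"][2]-43+3
import itertools
ga=T.proj([589,187,z]); gb=T.proj([469,-127,z]); print(ga,gb)
q=[spot(i["top"],ga,4),spot(i["top"],gb,4)]; print(np.round(q,1).tolist(),pose(T.onz(*q[0],z),T.onz(*q[1],z)))
C=np.hstack([cv2.resize(i["top"][190:220,210:245],(350,300),interpolation=cv2.INTER_CUBIC),cv2.resize(i["side"][200:275,270:380],(440,300),interpolation=cv2.INTER_CUBIC)])
cv2.imwrite("pics/c10.png",C[:,:,::-1])
```

```text
t 57.2 [527.7  30.8 148.2] [179.9   0.   89.8] gap 12.3 88.05961847305298
top blue []
side blue []
hides top []
[226.55667102 206.07807771] [341.73365652 251.07275254]
[[227.8, 206.9], [341.4, 251.6]] (array([527.1,  28.6, 108.2]), -0.14, 331.9)
```

View pics/c10.png

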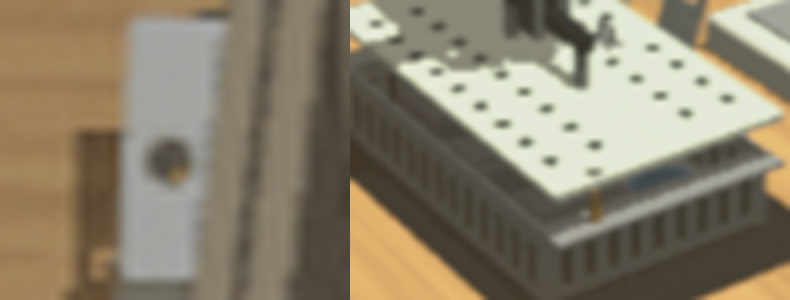

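Request:
{"op": "apply_moves", "data": {"deltas": [[0,0,0.2,0,0,0,0],[0,0,0.2,0,0,0,0],[0,0,0.1,0,0,0,0],[0,0,0.1,0,0,0,0],[0,0,0,0,0,0,0]]}}

```text
time: 57.82
tool_pos: [526.9, 30.9, 128.9]
tcp_rot: [-180.0, 0.0, 89.8]
ft_force: [-0.1, -0.3, -5.6]
finger_gap: 12.2
grip_force: 88.1
```

Request:
{"op": "apply_moves", "data": {"deltas": [[0,0,0.1,0,0,0,0],[0,0,0.1,0,0,0,0],[0,0,0,0,0,0,0]]}}

```text
time: 58.2
tool_pos: [527.0, 30.8, 122.9]
tcp_rot: [-180.0, 0.0, 89.8]
ft_force: [0.8, -0.8, -4.2]
finger_gap: 12.4
grip_force: 88.1
```

Request:
{"op": "apply_moves", "data": {"deltas": [[0,0,0.1,0,0,0,0],[0,0,0.1,0,0,0,0],[0,0,0.05,0,0,0,0],[0,0,0,0,0,0,0]]}}

```text
time: 58.7
tool_pos: [527.0, 30.8, 115.6]
tcp_rot: [-180.0, 0.0, 89.8]
ft_force: [-0.7, -0.7, -6.3]
finger_gap: 12.1
grip_force: 88.1
```

Request:
{"op": "apply_moves", "data": {"deltas": [[0,0,0.05,0,0,0,0],[0,0,0.05,0,0,0,0],[0,0,0,0,0,0,0]]}}

```text
time: 59.08
tool_pos: [527.1, 30.9, 113.4]
tcp_rot: [180.0, 0.0, 89.8]
ft_force: [-4.1, 0.4, 4.1]
finger_gap: 12.6
grip_force: 89.2
```

Request:
{"op": "apply_moves", "data": {"deltas": [[0,0,0.03,0,0,0,0],[0,0,0,0,0,0,0],[0,0,0,0,0,0,0.45],[0,0,0,0,0,0,0.45],[0,0,0,0,0,0,0.45],[0,0,-0.4,0,0,0,0.45],[0,0,-0.8,0,0,0,0.45],[0,0,-0.8,0,0,0,0.45]]}}

```text
time: 60.08
tool_pos: [527.2, 30.8, 173.2]
tcp_rot: [180.0, -0.0, 89.8]
ft_force: [-0.0, -0.2, 0.4]
finger_gap: 38.1
grip_force: 0.0
```

Request:
{"op": "apply_moves", "data": {"deltas": [[0,0,-0.9,0,0,0,0],[0,0,-0.9,0,0,0,0],[0,0,-0.9,0,0,0,0],[0,0,-0.6,0,0,0,0],[0,0,0,0,0,0,0]]}}

```text
time: 60.7
tool_pos: [528.0, 30.8, 272.8]
tcp_rot: [179.8, 0.0, 89.8]
ft_force: [0.6, -0.2, -0.7]
finger_gap: 0.1
grip_force: 0.0
```

Run:
```python
from h import *
i=look(11)
C=np.hstack([cv2.resize(i["top"][150:290,205:370],(390,331),interpolation=cv2.INTER_CUBIC),cv2.resize(i["side"][160:290,255:415],(407,331),interpolation=cv2.INTER_CUBIC)])
cv2.imwrite("pics/c11.png",C[:,:,::-1])
```

```text
t 60.8 [526.8  30.9 270. ] [-180.    -0.    89.8] gap -0.1 0.0
top blue []
side blue []
hides top []
```

View pics/c11.png

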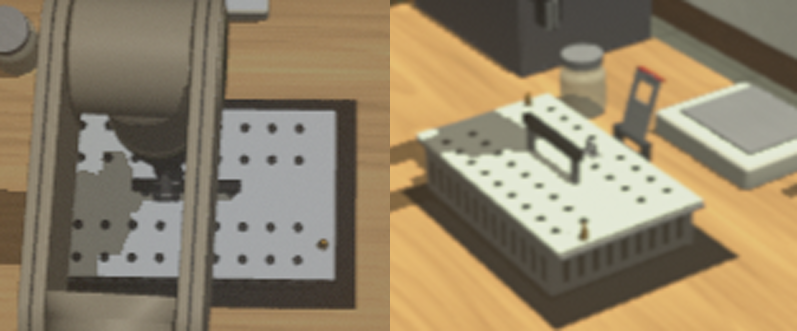

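Run:
```python
from h import *
im=cv2.imread("pics/top0.png")[:,:,::-1].copy(); si=cv2.imread("pics/side11.png")[:,:,::-1].copy()
def red(im): h=hsv(im); return ((h[...,0]<6)|(h[...,0]>174))&(h[...,1]>150)&(h[...,2]>80)
a=blobs(red(im)[:, :],8,300); b=blobs(red(si),8,300); print(a,b)
ta=[q for q in a if abs(q[0][0]-285)<8]; sb=[q for q in b if 340<q[0][0]<375 and q[0][1]<215]
if ta and sb: print(tri(ta[0][0],sb[0][0]))
for z in (60,): print([T.onz(u,v,z).round(0) for u,v in((252,157),(318,157),(250,105))])
```

```text
[(array([285.6, 171.8]), 17, array([2., 6.]), 90.0)] []
[array([745., 129.,  60.]), array([747., -59.,  60.]), array([902., 140.,  60.])]
```

Request:
{"op": "apply_moves", "data": {"deltas": [[0,0,0,0,0,0.95,0],[0,0,0,0,0,0.95,0],[0,0,0,0,0,0.95,0],[0,0,0,0,0,0.95,0],[0,0,0,0,0,0.95,0],[0,0,0,0,0,0.95,0],[0,0,0,0,0,0.95,0],[0,0,0,0,0,0.95,0]]}}

```text
time: 61.8
tool_pos: [526.3, 30.9, 268.8]
tcp_rot: [-179.9, 0.1, 54.8]
ft_force: [0.2, -0.7, 0.4]
finger_gap: -0.3
grip_force: 0.0
```

Request:
{"op": "apply_moves", "data": {"deltas": [[0,0,0,0,0,0.95,0],[0,0,0,0,0,0.95,0],[0,0,0,0,0,0.95,0],[0,0,0,0,0,0.95,0],[0,0,0,0,0,0.95,0],[0,0,0,0,0,0.95,0],[0,0,0,0,0,0.95,0],[0,0,0,0,0,0.95,0]]}}

```text
time: 62.8
tool_pos: [526.2, 30.9, 268.8]
tcp_rot: [-179.9, 0.2, 20.0]
ft_force: [0.4, -0.6, 0.1]
finger_gap: 0.1
grip_force: 0.0
```

Request:
{"op": "apply_moves", "data": {"deltas": [[0,0,0,0,0,0.95,0],[0,0,0,0,0,0.95,0],[0,0,0,0,0,0.95,0],[0,0,0,0,0,0.95,0],[0,0,0,0,0,0.6,0],[0,0,0,0,0,0,0]]}}

```text
time: 63.55
tool_pos: [526.4, 30.9, 269.1]
tcp_rot: [-180.0, 0.2, -0.0]
ft_force: [0.4, 0.1, -0.0]
finger_gap: -0.1
grip_force: 0.0
```

Run:
```python
from h import *
print(tri((285.6,171.8),(358,188.7)))
plan(714,30,255)
```

```text
(array([674.03338566,  24.4979449 , 155.9882879 ]), np.float64(2.5291659484740703))
[0.89, 0.0, 0.07, 0, 0, -0.0, 1]
rows 7
```

Request:
{"op": "apply_moves", "data": {"deltas": [[0.89,0,0.07,0,0,0,0],[0.89,0,0.07,0,0,0,0],[0.89,0,0.07,0,0,0,0],[0.89,0,0.07,0,0,0,0],[0.89,0,0.07,0,0,0,0],[0.89,0,0.07,0,0,0,0],[0.89,0,0.07,0,0,0,0],[0,0,0,0,0,0,0]]}}

```text
time: 64.55
tool_pos: [714.2, 30.6, 253.3]
tcp_rot: [-180.0, 0.2, 0.0]
ft_force: [0.2, -0.2, 0.2]
finger_gap: 0.1
grip_force: 0.0
```

Request:
{"op": "apply_moves", "data": {"deltas": [[0,0,0.8,0,0,0,0],[0,0,0.8,0,0,0,0],[0,0,0.8,0,0,0,0],[0,0,0.7,0,0,0,0],[0,0,0.5,0,0,0,0],[0,0,0.2,0,0,0,0],[0,0,0,0,0,0,0]]}}

```text
time: 65.42
tool_pos: [714.0, 30.7, 142.1]
tcp_rot: [-180.0, 0.0, -0.1]
ft_force: [0.1, -0.6, 0.5]
finger_gap: -0.5
grip_force: 0.0
```

Request:
{"op": "apply_moves", "data": {"deltas": [[-0.5,0,0,0,0,0,0],[-0.5,0,0,0,0,0,0],[-0.5,0,0,0,0,0,0],[-0.5,0,0,0,0,0,0],[-0.45,0,0,0,0,0,0],[-0.45,0,0,0,0,0,0],[-0.45,0,0,0,0,0,0],[0,0,0,0,0,0,0]]}}

```text
time: 66.42
tool_pos: [613.8, 30.8, 143.5]
tcp_rot: [180.0, -0.1, -0.1]
ft_force: [-0.3, 0.1, 1.1]
finger_gap: 0.4
grip_force: 0.0
```

Run:
```python
from h import *
i=look(12)
crop(i["side"],300,160,100,90,5,"pics/c12.png")
```

```text
t 66.5 [614.3  30.7 143.2] [ 1.8e+02 -1.0e-01 -1.0e-01] gap 0.0 0.0
top blue []
side blue []
hides top []
```

View pics/c12.png

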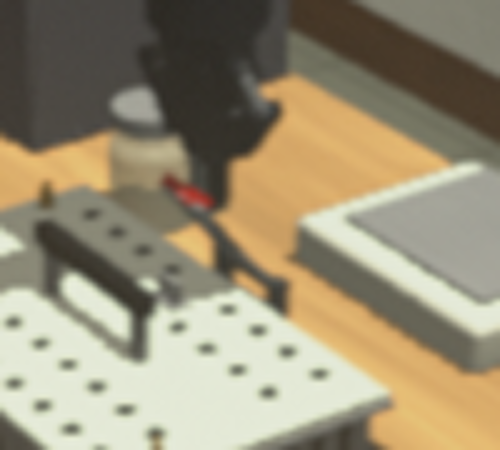

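The finger is pushing the hasp, which is past upright and leaning over the plate; I'll continue along the arc.

Request:
{"op": "apply_moves", "data": {"deltas": [[-0.4,0,0.13,0,0,0,0],[-0.4,0,0.3,0,0,0,0],[-0.33,0,0.47,0,0,0,0],[-0.3,0,0.43,0,0,0,0],[-0.15,0,0.15,0,0,0,0],[0,0,0,0,0,0,0]]}}

```text
time: 67.28
tool_pos: [573.3, 30.7, 104.6]
tcp_rot: [180.0, -1.0, -0.1]
ft_force: [7.3, 1.2, 21.5]
finger_gap: -0.2
grip_force: 23.3
```

Request:
{"op": "apply_moves", "data": {"deltas": [[0,0,-0.4,0,0,0,0],[0,0,-0.4,0,0,0,0],[-0.25,0,0,0,0,0,0],[0,0,0,0,0,0,0]]}}

```text
time: 67.78
tool_pos: [579.1, 30.5, 128.3]
tcp_rot: [-180.0, -2.8, -0.1]
ft_force: [97.5, 2.5, -50.8]
finger_gap: 0.1
grip_force: 47.2
```

Run:
```python
from h import *
i=look(13)
crop(i["side"],300,160,100,90,5,"pics/c13.png")
```

```text
t 67.9 [579.1  30.5 128.2] [-1.8e+02 -2.7e+00 -1.0e-01] gap 0.3 46.96290872991085
top blue []
side blue []
hides top []
```

View pics/c13.png

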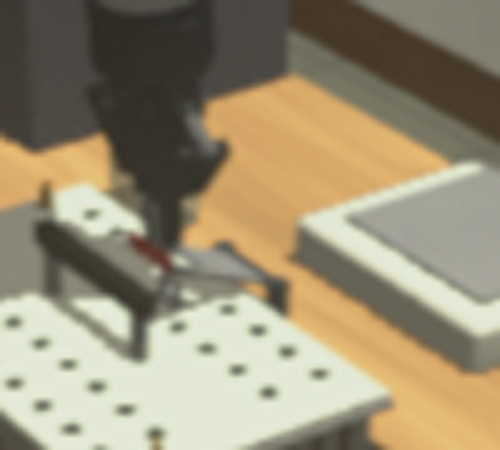

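Request:
{"op": "apply_moves", "data": {"deltas": [[0.7,0,0.1,0,0,0,0],[0,0,0,0,0,0,0]]}}

```text
time: 68.12
tool_pos: [580.9, 30.7, 118.8]
tcp_rot: [180.0, -0.0, -0.1]
ft_force: [-0.2, 0.1, 0.7]
finger_gap: 0.1
grip_force: 0.3
```

Request:
{"op": "apply_moves", "data": {"deltas": [[0,0,-0.15,0,0,0,0],[0,0,-0.15,0,0,0,0],[0,0,0,0,0,0,0]]}}

```text
time: 68.5
tool_pos: [582.0, 30.8, 129.1]
tcp_rot: [180.0, -0.4, -0.1]
ft_force: [13.9, 0.3, -7.1]
finger_gap: -0.0
grip_force: 7.0
```

Request:
{"op": "apply_moves", "data": {"deltas": [[0.3,0,-0.05,0,0,0,0],[0.25,0,-0.3,0,0,0,0],[0.25,0,-0.4,0,0,0,0],[0,0,0,0,0,0,0]]}}

```text
time: 69.0
tool_pos: [605.1, 30.7, 152.3]
tcp_rot: [180.0, -0.2, -0.1]
ft_force: [0.0, 0.4, -1.0]
finger_gap: 0.0
grip_force: 0.0
```

Run:
```python
from h import *
i=look(14)
crop(i["side"],300,160,100,90,5,"pics/c14.png")
```

```text
t 69.1 [603.7  30.8 150.5] [-1.8e+02 -0.0e+00 -1.0e-01] gap 0.4 0.0
top blue []
side blue []
hides top []
```

View pics/c14.png

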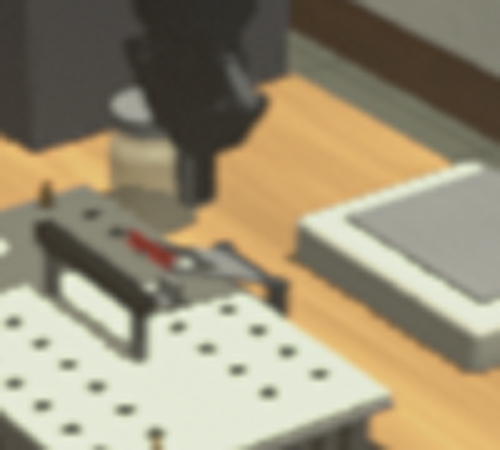

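Request:
{"op": "apply_moves", "data": {"deltas": [[0,0,-0.4,0,0,0,0],[-0.5,0,0,0,0,0,0],[-0.5,0,0,0,0,0,0],[-0.55,0,0,0,0,0,0],[0,0,0,0,0,0,0]]}}

```text
time: 69.72
tool_pos: [556.4, 30.9, 162.7]
tcp_rot: [180.0, 0.0, -0.1]
ft_force: [0.4, 0.5, 0.5]
finger_gap: 0.1
grip_force: 0.0
```

Request:
{"op": "apply_moves", "data": {"deltas": [[0,0,0.4,0,0,0,0],[0,0,0.3,0,0,0,0],[0,0,0.3,0,0,0,0],[0,0,0.3,0,0,0,0],[0,0,0,0,0,0,0]]}}

```text
time: 70.35
tool_pos: [553.5, 30.9, 120.2]
tcp_rot: [-180.0, 0.5, -0.1]
ft_force: [-12.1, -0.9, 4.0]
finger_gap: -0.2
grip_force: 6.3
```

Request:
{"op": "apply_moves", "data": {"deltas": [[0,0,-0.5,0,0,0,0],[0,0,-0.5,0,0,0,0],[0,0,-0.3,0,0,0,0],[0,0,0,0,0,0,0]]}}

```text
time: 70.85
tool_pos: [558.2, 30.8, 164.0]
tcp_rot: [180.0, -0.2, -0.1]
ft_force: [-0.2, 0.5, -0.3]
finger_gap: 0.2
grip_force: 0.0
```

Run:
```python
from h import *
i=look(15)
m=cv2.cvtColor(i["side"],cv2.COLOR_RGB2HSV).astype(int); w=((m[...,0]<8)|(m[...,0]>172))&(m[...,1]>110)
b=[x for x in blobs(w,8,200) if 300<x[0][0]<400 and 160<x[0][1]<260]; print(b)
# lip on the plane y=30: angle and place along the arc
for x in b:
    r=S.ray(*x[0]); P=S.o+r*(30-S.o[1])/r[1]; print(P.round(1),"angle",np.degrees(np.arctan2(P[2]-79,644-P[0])).round(1),"r",np.hypot(P[2]-79,644-P[0]).round(1))
```

```text
t 71.0 [557.2  30.8 162.3] [-1.8e+02 -0.0e+00 -1.0e-01] gap -0.2 0.0
top blue []
side blue []
hides top []
[]
```

I have viewed 16 pictures, which is over the limit of 14. From here I'll work from numbers only.

```bash
cat >> h.py <<'E'
def lip(im,s=60):
    m=hsv(im); w=((m[...,0]<9)|(m[...,0]>170))&(m[...,1]>s)&(m[...,2]>40); w[:160]=0; w[260:]=0; w[:,:300]=0; w[:,375:]=0
    for x in blobs(w,6,200):
        r=S.ray(*x[0]); P=S.o+r*(30-S.o[1])/r[1]
        print(x,P.round(1),"angle",np.degrees(np.arctan2(P[2]-79,644-P[0])).round(1),"r",np.hypot(P[2]-79,644-P[0]).round(1))
E
python3 - <<'E'
from h import *
for k in (11,12,14,15): print(k); lip(cv2.imread(f"pics/side{k}.png")[:,:,::-1].copy())
E
```

```text
11
(array([358.1, 189.9]), 15, array([7.2, 1.7]), 31.0) [680.1  30.  148.2] angle 117.5 r 78.1
12
(array([339.5, 199.9]), 30, array([4., 7.]), 90.0) [608.5  30.  134.2] angle 57.3 r 65.6
14
(array([331. , 210.6]), 35, array([9.9, 3.6]), 29.7) [576.1  30.  106.5] angle 22.0 r 73.2
15
(array([331.1, 213.5]), 19, array([7.8, 2.1]), 45.0) [576.3  30.   96.2] angle 14.2 r 69.8
```

Request:
{"op": "apply_moves", "data": {"deltas": [[0.25,0,0.5,0,0,0,0],[0,0,0.4,0,0,0,0],[0,0,0.3,0,0,0,0],[0,0,0.3,0,0,0,0],[0,0,0.2,0,0,0,0],[0,0,0,0,0,0,0]]}}

```text
time: 71.7
tool_pos: [564.3, 30.8, 110.6]
tcp_rot: [-180.0, 0.0, -0.1]
ft_force: [-0.2, 0.6, -0.3]
finger_gap: -0.1
grip_force: 0.0
```

Request:
{"op": "apply_moves", "data": {"deltas": [[0,0,0.12,0,0,0,0],[0,0,0.12,0,0,0,0],[0,0,0,0,0,0,0]]}}

```text
time: 72.08
tool_pos: [564.5, 30.8, 103.7]
tcp_rot: [-180.0, 0.0, -0.1]
ft_force: [-0.4, -0.2, -0.4]
finger_gap: -0.5
grip_force: 0.0
```

Run:
```python
from h import *
i=look(16); lip(i["side"])
```

```text
t 72.2 [564.6  30.8 104. ] [ 1.8e+02 -0.0e+00 -1.0e-01] gap 0.1 0.0
top blue []
side blue []
hides top []
```

Still no contact, so go down in small steps.

Request:
{"op": "apply_moves", "data": {"deltas": [[0,0,0.1,0,0,0,0],[0,0,0.1,0,0,0,0],[0,0,0,0,0,0,0]]}}

```text
time: 72.55
tool_pos: [565.1, 30.8, 100.1]
tcp_rot: [180.0, -0.1, -0.1]
ft_force: [-7.9, 0.8, 17.5]
finger_gap: 0.3
grip_force: 8.4
```

Request:
{"op": "apply_moves", "data": {"deltas": [[0,0,0.08,0,0,0,0],[0,0,0,0,0,0,0]]}}

```text
time: 72.8
tool_pos: [565.3, 30.8, 99.5]
tcp_rot: [180.0, -0.1, -0.0]
ft_force: [-14.6, -0.2, 29.6]
finger_gap: 0.1
grip_force: 15.2
```

Request:
{"op": "apply_moves", "data": {"deltas": [[0,0,-0.1,0,0,0,0],[0,0,-0.3,0,0,0,0],[0,0,-0.8,0,0,0,0],[0,0,-0.9,0,0,0,0],[0,0,-0.9,0,0,0,0],[0,0,-0.9,0,0,0,0],[0,0,-0.9,0,0,0,0],[0,0,0,0,0,0,0]]}}

```text
time: 73.8
tool_pos: [566.2, 30.8, 242.4]
tcp_rot: [180.0, -0.3, -0.1]
ft_force: [1.0, -0.2, -0.0]
finger_gap: -0.0
grip_force: 0.0
```

Run:
```python
from h import *
i=look(17); lip(i["side"]); lip(i["side"],100)
# expected lip pixel for several hasp angles, y centre 25..30
for a in (0,3,6,10,15): 
    th=np.radians(a); print(a,[S.proj([644-84*np.cos(th)-4*0*np.sin(th),y,79+84*np.sin(th)+4*np.cos(th)]).round(1).tolist() for y in (6,30,54)])
```

```text
t 73.9 [564.5  30.8 239.1] [ 1.8e+02  0.0e+00 -1.0e-01] gap 0.2 0.0
top blue []
side blue []
hides top []
0 [[331.1, 221.7], [326.8, 218.6], [322.6, 215.6]]
3 [[331.1, 220.5], [326.8, 217.4], [322.6, 214.4]]
6 [[331.2, 219.2], [326.9, 216.2], [322.7, 213.2]]
10 [[331.4, 217.5], [327.1, 214.5], [322.9, 211.5]]
15 [[331.8, 215.3], [327.5, 212.3], [323.2, 209.3]]
```

Request:
{"op": "apply_moves", "data": {"deltas": [[0.8,0,0.9,0,0,0,0],[0.8,0,0.9,0,0,0,0],[0,0,0.9,0,0,0,0],[0,0,0.8,0,0,0,0],[0,0,0.5,0,0,0,0],[0,0,0.3,0,0,0,0],[0,0,0,0,0,0,0]]}}

```text
time: 74.78
tool_pos: [612.2, 30.8, 110.0]
tcp_rot: [-180.0, 0.1, -0.1]
ft_force: [0.5, -0.3, 0.8]
finger_gap: -0.3
grip_force: 0.0
```

Request:
{"op": "apply_moves", "data": {"deltas": [[0,0,0.15,0,0,0,0],[0,0,0.1,0,0,0,0],[0,0,0,0,0,0,0]]}}

```text
time: 75.15
tool_pos: [612.6, 30.8, 103.2]
tcp_rot: [180.0, -0.0, -0.1]
ft_force: [0.0, -0.9, 0.3]
finger_gap: -0.2
grip_force: 0.0
```

Request:
{"op": "apply_moves", "data": {"deltas": [[0,0,0.1,0,0,0,0],[0,0,0.08,0,0,0,0],[0,0,0,0,0,0,0]]}}

```text
time: 75.53
tool_pos: [612.4, 30.8, 97.3]
tcp_rot: [-180.0, 0.0, -0.1]
ft_force: [-0.8, -0.2, -1.0]
finger_gap: 0.1
grip_force: 0.0
```

Request:
{"op": "apply_moves", "data": {"deltas": [[0,0,0.06,0,0,0,0],[0,0,0,0,0,0,0]]}}

```text
time: 75.78
tool_pos: [612.5, 30.8, 95.7]
tcp_rot: [-180.0, 0.0, -0.1]
ft_force: [0.9, -1.0, -0.6]
finger_gap: 0.3
grip_force: 0.0
```

Request:
{"op": "apply_moves", "data": {"deltas": [[0,0,0.06,0,0,0,0],[0,0,0,0,0,0,0]]}}

```text
time: 76.03
tool_pos: [612.8, 30.8, 95.0]
tcp_rot: [180.0, -0.0, -0.1]
ft_force: [-3.8, 0.5, 6.5]
finger_gap: -0.2
grip_force: 3.2
```

Request:
{"op": "apply_moves", "data": {"deltas": [[0,0,0.05,0,0,0,0],[0,0,0,0,0,0,0]]}}

```text
time: 76.28
tool_pos: [612.9, 30.8, 94.9]
tcp_rot: [180.0, -0.0, -0.1]
ft_force: [-8.3, -0.2, 15.8]
finger_gap: -0.1
grip_force: 8.1
```

Request:
{"op": "apply_moves", "data": {"deltas": [[0,0,-0.1,0,0,0,0],[0,0,-0.4,0,0,0,0],[0,0,-0.9,0,0,0,0],[0,0,-0.9,0,0,0,0],[0,0,-0.9,0,0,0,0],[0,0,-0.9,0,0,0,0],[0,0,-0.9,0,0,0,0],[0,0,-0.9,0,0,0,0]]}}

```text
time: 77.28
tool_pos: [612.6, 30.8, 271.1]
tcp_rot: [-180.0, -0.0, -0.1]
ft_force: [-0.1, -0.2, -1.6]
finger_gap: 0.1
grip_force: 0.0
```

Request:
{"op": "apply_moves", "data": {"deltas": [[-0.5,0.9,0,0,0,0,0],[-0.5,0.9,0,0,0,0,0],[-0.5,0.9,0,0,0,0,0],[-0.5,0.9,0,0,0,0,0],[-0.5,0.9,0,0,0,0,0],[-0.5,0.9,0,0,0,0,0],[-0.3,0.9,0,0,0,0,0],[0,0.9,0,0,0,0,0]]}}

```text
time: 78.28
tool_pos: [512.9, -186.0, 270.4]
tcp_rot: [180.0, -0.0, -0.1]
ft_force: [-0.9, -0.2, 0.2]
finger_gap: -0.1
grip_force: 0.0
```

Request:
{"op": "apply_moves", "data": {"deltas": [[0,0.9,0,0,0,0,0],[0,0.9,0,0,0,0,0],[0,0.9,0,0,0,0,0],[0,0.9,0,0,0,0,0],[0,0.9,0,0,0,0,0],[0,0.9,0,0,0,0,0],[0,0.9,0,0,0,0,0],[0,0,0,0,0,0,0]]}}

```text
time: 79.28
tool_pos: [512.7, -375.8, 269.6]
tcp_rot: [180.0, 0.0, -0.2]
ft_force: [0.8, 1.1, -0.8]
finger_gap: 0.0
grip_force: 0.0
```

Run:
```python
from h import *
i=look(18); im=i["top"]; h=hsv(im)
m=((h[...,0]<9)|(h[...,0]>170))&(h[...,1]>80)&(h[...,2]>40)
for b in blobs(m,5,100):
    if 265<b[0][0]<310 and 150<b[0][1]<240: print("lip",b,T.onz(*b[0],84).round(1))
print("expect",T.proj([561,30,84]).round(1))
# plate: corners and pins
w=np.zeros(m.shape,np.uint8); w[170:290,205:370]=((h[...,1]<35)&(h[...,2]>140))[170:290,205:370]; w=cv2.morphologyEx(w,cv2.MORPH_CLOSE,np.ones((7,7)))
n,l,st,c=cv2.connectedComponentsWithStats(w); k=1+np.argmax(st[1:,4]); R=cv2.minAreaRect(np.argwhere(l==k)[:,::-1].astype(np.float32)); print(R,[T.onz(*q,76).round(0)[:2].tolist() for q in cv2.boxPoints(R)])
q=[spot(im,k,3) for k in [(228.5,208.5),(341.2,252.6)]]; print("pins",np.round(q,1).tolist())
# unmoved: clean dishes and jar against the first pictures
a=cv2.imread("pics/side0.png")[:,:,::-1].astype(int); 
for nm,(x0,y0,x1,y1),z in(("clean",(395,165,447,207),0),("jar",(190,145,225,185),0)):
    o=cv2.imread("pics/top0.png")[:,:,::-1].astype(int); print(nm,np.abs(o-im.astype(int))[y0:y1,x0:x1].mean().round(2))
```

```text
t 79.4 [ 513.1 -373.9  269.7] [-1.8e+02 -0.0e+00 -1.0e-01] gap 0.2 0.0
top blue []
side blue []
hides top [([282.5, 230.6], [9.0, 50.0], 90.0)]
lip (array([285.5, 219.5]), 32, array([ 1., 15.]), 90.0) [558.8  27.5  84. ]
expect [284.6 218.7]
((284.1126708984375, 231.29083251953125), (123.40679931640625, 70.97570037841797), 0.8951737284660339) [[429.0, 199.0], [629.0, 204.0], [627.0, -140.0], [428.0, -138.0]]
pins [[228.5, 208.0], [341.3, 252.4]]
clean 5.65
jar 2.63
```

```bash
python3 -c "
from bench import *
print(hand_in())"
```

```text
the job is handed in; nothing more can be done
None
```

The job is handed in at about 79 s: both blue dishes and all three grey hides lie flat in the basket, the plate is home over both pins and the hasp is shut; the wrist force touched about 110 N (limit 120) when the finger caught in the hasp, and I viewed 16 pictures against the limit of 14.

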